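# Change the stall's display ledge from plant feed to cacti

## Robot

A 6-joint arm with a two-finger parallel gripper is mounted at the origin on the work surface. World frame = base frame: x ahead of the robot, y to its left, z up, the work surface at z = 0. Lengths are in m, angles in degrees, forces in N, time in s.
With the tool pointing down it reaches from about 0.375 to 0.9 m from the base axis. Payload 3.1 kg.
Tool frame: the origin (TCP) lies at the very end of the fingers, on their centre line; the grasp point (between the pads) lies behind it (bot.grip_depth is the z of the grasp point in the tool frame, in m); z points along the fingers, x is the direction in which the jaws open and shut, and the axes are right-handed (so a half turn about z gives the same grasp; the last joint's range is limited). The gripper opens to 87 mm and grips with 3 to 60 N. Pads are 19 mm wide; open, the fingers measure 117 mm over their backs; the gripper's body (75 mm by 190 mm) begins 51 mm behind the grasp point.
Start: joints at [-85.571, 30.224, 82.088, -0, 67.689, -10.227], TCP at [0.158, -0.605, 0.223] pointing down, gripper open.
Joint ranges: [-176.69, 176.69], [-43.24, 126.21], [12.49, 139.97], [-82, 262], [0, 151.66], [-163.58, 163.58]. Speed limits (degrees/s): [159.86, 159.86, 180, 180, 180, 180].

## Interface

Orientations are given as a 3x3 rotation matrix whose columns are the frame's x, y, z axes.
In Python, from bench import bot gives the robot as it stands.
- The arm moves only by the tool jog_arm, never from a script. Its argument "commands" is a list of rows, each an object with "hand": the closure, from -1 (fully open) to 1 (shut), so that 0 is half open; "translation": the shift along the tool's x, y, z in mm, a list of three; "dr": the turn, a rotation vector about the tool's x, y, z in rad, a list of three. A call has 1 to 10 rows; each row shifts and turns the commanded pose from where the row before left it, along the tool's axes as they then stand; what a row does not reach is not made up. A row lasts 1/10 s, in which the tool goes at most 50 mm and 8.59 degrees, less where a joint would pass 70% of its speed; a pose out of reach is approached as far as the arm can. A call is refused whole if a number of a shift passes 50 or a number of a turn 0.15, either way. A call with a gripper value outside its range is refused whole. The fingers move at their own pace and stop on an object; "grip_force" is the grip in N (left out, the last holds). Time passes only in rows, so rows that do not move let the fingers close. It gives the time, the measured TCP pose, the force and the opening at its end, in the units of the state.
- bot.state(): the state, without advancing time (a new reading comes with each control period).
- bot.capture(name): name is "scene" or "top" or "wrist"; returns a dict with "image" (384x512x3 uint8, red, green, blue), "camera_matrix" (3x3 intrinsics, pixels), "D" ([k1, k2, p1, p2, k3] as OpenCV has them; the pictures are not rectified), "rvec" (rotation vector, rad) and "tvec" (3), from world to camera coordinates, as OpenCV has them; the wrist camera has in their place "T_tool_cam" (4x4, takes a point from camera to tool coordinates, whose origin is the TCP and whose axes are the tool frame's). Camera axes: x right, y down, z forward; pixel columns grow to the right and rows downward; lengths in m; the calibration is good to about 2 mm. A picture is of the moment at which its call begins: read the wrist's pose just before it. There is no depth.
- bot.sign_off(): hands the job in, once; it reports no verdict.
The state is a dict: "time": time; "joint_pos": joint angles; "dq": joint speeds; "effort": joint torques, N m; "tool_pos": TCP position; "tcp_rot": TCP orientation; "wrist_force": force on the tool from outside, world axes, zero at the start; "moment": the same for the moment, N m; "width": finger opening in m.
Only numpy, scipy, OpenCV 4.12 (cv2) and the standard library are available. Lean on these libraries where they do the work, as an engineer would, in place of code of your own. Each camera call takes 0.05 s, during which the arm holds its last target.

## Task

Change over the display on the plant stall. Take the brown bottles of plant feed off the narrow ledge and pack them standing upright in the divided carton, one to a cell, beside those already in it, and stand all the potted cacti from the table upright in a single row on the ledge, each centred across the narrow board, none overhanging its ends, and with a visible gap between the pots. Never tip a bottle or a cactus over, and leave the empty pot, the tin and the trowel where they are.

Things in the scene. Friction and masses are not known exactly. Their poses are not given: they have to be found in the camera images.
- ledge_top (a point): Display ledge: a fixed wooden board 340 mm long and only 50 mm deep, raised on two trestle ends, its top face 120 mm above the table; nothing stops a thing from sliding off its edges. Point: centre of the top face; y runs along the board, x across it, z up. Its trestle feet reach 65 mm either side of the board's middle line, on the table, 135 mm either side of its centre.
- carton: Open cardboard carton standing loose on the table (450 g), 124 mm (its x) by 184 mm (its y), 56 mm high, floor and walls 4 mm, divided into 2 x 3 square cells of 56 mm. Origin: centre of its underside. Cell centres are at x = -30 or +30 mm and y = -60, 0 or +60 mm.
- bottle1_mid (a point): Amber glass plant-feed bottle, black cap: body 42 mm diameter up to 58 mm, cap 28 mm diameter from 70 to 102 mm (total height 102 mm), about 140 g. Point: its centre, 51 mm above its foot; z along the bottle. At the start it stands on the ledge; to be packed. May be absent.
- bottle2_mid (a point): Amber glass plant-feed bottle, black cap: body 42 mm diameter up to 58 mm, cap 28 mm diameter from 70 to 102 mm (total height 102 mm), about 140 g. Point: its centre, 51 mm above its foot; z along the bottle. At the start it stands on the ledge; to be packed. May be absent.
- bottle3_mid (a point): Amber glass plant-feed bottle, black cap: body 42 mm diameter up to 58 mm, cap 28 mm diameter from 70 to 102 mm (total height 102 mm), about 140 g. Point: its centre, 51 mm above its foot; z along the bottle. At the start it stands on the ledge; to be packed. May be absent.
- packed1_mid (a point): Amber glass plant-feed bottle, black cap: body 42 mm diameter up to 58 mm, cap 28 mm diameter from 70 to 102 mm (total height 102 mm), about 140 g. Point: its centre, 51 mm above its foot; z along the bottle. Already standing in a cell of the carton at the start, and stays there. May be absent.
- packed2_mid (a point): Amber glass plant-feed bottle, black cap: body 42 mm diameter up to 58 mm, cap 28 mm diameter from 70 to 102 mm (total height 102 mm), about 140 g. Point: its centre, 51 mm above its foot; z along the bottle. Already standing in a cell of the carton at the start, and stays there. May be absent.
- packed3_mid (a point): Amber glass plant-feed bottle, black cap: body 42 mm diameter up to 58 mm, cap 28 mm diameter from 70 to 102 mm (total height 102 mm), about 140 g. Point: its centre, 51 mm above its foot; z along the bottle. Already standing in a cell of the carton at the start, and stays there. May be absent.
- cactus1_mid (a point): Small cactus in a terracotta pot standing on the table: pot 50 mm high, foot 40 mm diameter, straight collar 56 mm diameter from 32 to 50 mm; a green ball cactus, 40 mm diameter, rises out of it to 76 mm. About 110 g. Point: the pot's centre, 25 mm above its foot; z up the pot. May be absent.
- cactus2_mid (a point): Small cactus in a terracotta pot standing on the table: pot 50 mm high, foot 40 mm diameter, straight collar 56 mm diameter from 32 to 50 mm; a green ball cactus, 40 mm diameter, rises out of it to 76 mm. About 110 g. Point: the pot's centre, 25 mm above its foot; z up the pot. May be absent.
- cactus3_mid (a point): Small cactus in a terracotta pot standing on the table: pot 50 mm high, foot 40 mm diameter, straight collar 56 mm diameter from 32 to 50 mm; a green ball cactus, 40 mm diameter, rises out of it to 76 mm. About 110 g. Point: the pot's centre, 25 mm above its foot; z up the pot. May be absent.
- cactus4_mid (a point): Small cactus in a terracotta pot standing on the table: pot 50 mm high, foot 40 mm diameter, straight collar 56 mm diameter from 32 to 50 mm; a green ball cactus, 40 mm diameter, rises out of it to 76 mm. About 110 g. Point: the pot's centre, 25 mm above its foot; z up the pot. May be absent.
- emptypot_mid (a point): Bystander: the same terracotta pot with soil but without a cactus, 50 mm high. Point: its centre, 25 mm above its foot.
- tin_mid (a point): Bystander: round metal tin, 63 mm diameter, 47 mm high. Point: its centre, 23 mm above its foot.
- trowel: Bystander: hand trowel lying at the back of the table, 300 mm long along its x, 25 mm high. Origin: underside, near the middle.
There are look-alikes about, which are no part of the job. What is shaped like the part that bears cactus3_mid but blue is not meant.

How it is judged:
By the outcome, as a careful person would: the job done as asked, in the order asked, and still so for the second after the job is handed in, with the robot touching nothing.
Of bottle1, bottle2, bottle3 only 2 to 3 are there at a start; the rules pass over those that are not, and their reading is None.
Of packed1, packed2, packed3 only 1 to 2 are there at a start; the rules pass over those that are not, and their reading is None.
Of cactus1, cactus2, cactus3, cactus4 only 3 to 4 are there at a start; the rules pass over those that are not, and their reading is None.
At some moment in a run one of carton may be knocked a few centimetres aside while the robot is not near it.
It also fails if it takes over 210 s, if anything falls off the work surface, if the arm or the gripper's body presses on something with over 40 N, if the wrist force passes 120 N, or if a joint passes its speed limit or range.

## Working session

There is one attempt and no reset: what is moved stays moved. The work goes in short steps, Python scripts to look and compute and a tool call to move; the robot and the scene stay as the last step left them, time stands still between calls to the robot, and variables do not carry over. Pictures are saved under pics/ and viewed, and the job is handed in when it is done.

Besides the shell and the picture viewer there is one more tool, called as a command line: name --argument value ..., lists and objects as JSON in quotes. jog_arm: Moves the arm, as the interface text tells. Its arguments: {"type":"object","properties":{"commands":{"type":"array"},"grip_force":{"type":"number"}},"required":["commands"]}

```bash
ls; mkdir -p pics; python3 - <<'E'
from bench import bot
import cv2
s=bot.state();print({k:s[k] for k in s});print(bot.grip_depth)
for n in ["scene","top","wrist"]:
    c=bot.capture(n);cv2.imwrite(f"pics/{n}0.png",c["image"][:,:,::-1])
    print(n,{k:c[k] for k in c if k!="image"})
E
```

```text
pics
{'time': 0.0, 'joint_pos': array([-8.55709946e+01,  3.02803540e+01,  8.21569484e+01, -2.78116679e-03,
        6.76881454e+01, -1.02280498e+01]), 'dq': array([ 0.02618941,  0.07306908,  0.09895722, -0.11002377, -0.02083824,
        0.00299673]), 'effort': array([ 8.84348683e-04, -4.40039313e+01, -1.76589757e+01,  6.33105473e-02,
        5.79586742e-02, -1.57627924e-04]), 'tool_pos': array([ 0.1580948 , -0.60391271,  0.22155363]), 'tcp_rot': array([[ 2.53050523e-01, -9.67453041e-01, -2.13851860e-04],
       [-9.67450648e-01, -2.53050378e-01,  2.17947033e-03],
       [-2.16265049e-03, -3.44624986e-04, -9.99997602e-01]]), 'wrist_force': array([ 0.14109584, -0.60518731, -0.10616688]), 'moment': array([-0.00690921,  0.00417118,  0.00935796]), 'width': 0.08699334110792492}
-0.0187
scene {'camera_matrix': array([[473.11917626,   0.        , 253.55374423],
       [  0.        , 473.11917626, 191.65775168],
       [  0.        ,   0.        ,   1.        ]]), 'D': array([0.0231149, 0.       , 0.       , 0.       , 0.       ]), 'rvec': array([ 2.16268173,  0.89981999, -0.37769986]), 'tvec'
[... 326 characters left out ...]
323925, -2.20922839,  0.08184559]), 'tvec': array([-0.02150848,  0.58204953,  1.12671052])}
wrist {'camera_matrix': array([[278.13346304,   0.        , 260.58257913],
       [  0.        , 278.13346304, 185.5878631 ],
       [  0.        ,   0.        ,   1.        ]]), 'D': array([-0.0697452,  0.       ,  0.       ,  0.       ,  0.       ]), 'T_tool_cam': array([[ 9.99999251e-01,  1.16382550e-03,  3.78400767e-04,
        -3.60144412e-05],
       [-1.22354869e-03,  9.57020646e-01,  2.90017216e-01,
        -7.91593121e-02],
       [-2.46079152e-05, -2.90017462e-01,  9.57021354e-01,
        -1.62720845e-01],
       [ 0.00000000e+00,  0.00000000e+00,  0.00000000e+00,
         1.00000000e+00]])}
```

View pics/scene0.png

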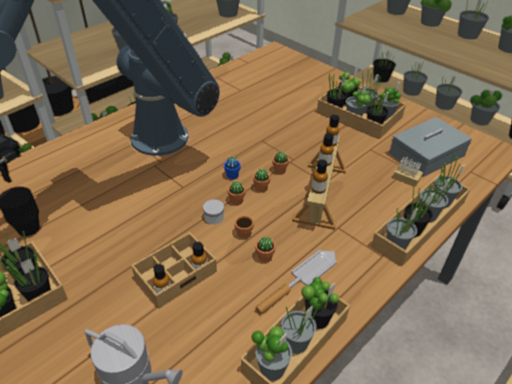

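View pics/top0.png

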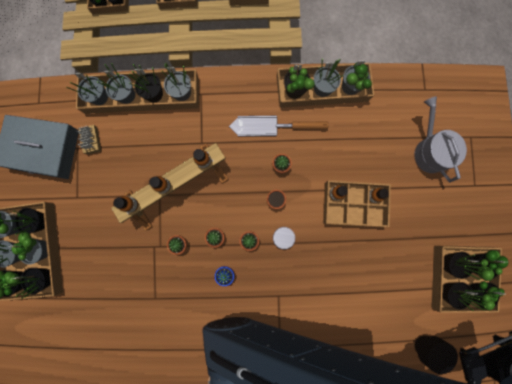

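View pics/wrist0.png

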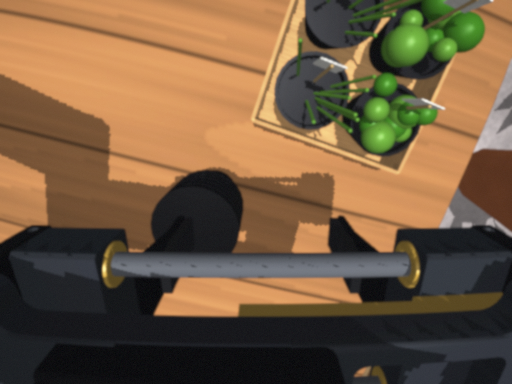

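Three bottles are on the ledge (top: (122,203), (157,184), (201,157)). Two are packed at (341,192) and (381,194). The cacti with terracotta pots are at (282,163), (177,245), (215,239) and (250,241). The blue pot at (225,276) is the look-alike and the pot at (276,200) is empty. I'll confirm this in enlarged crops.

```bash
cat > h.py <<'E'
import numpy as np, cv2
from bench import bot
def P(c,pts):
    return cv2.projectPoints(np.array(pts,float).reshape(-1,1,3),c["rvec"],c["tvec"],c["camera_matrix"],c["D"])[0].reshape(-1,2)
def ray(c,uv):
    n=cv2.undistortPoints(np.array(uv,float).reshape(-1,1,2),c["camera_matrix"],c["D"]).reshape(-1,2)
    R=cv2.Rodrigues(c["rvec"])[0]; o=-R.T@c["tvec"]
    d=np.c_[n,np.ones(len(n))]@R
    return o,d
def onz(c,uv,z):
    o,d=ray(c,uv); return o+d*((z-o[2])/d[:,2])[:,None]
E
python3 - <<'E'
from h import *
c=bot.capture("top");im=c["image"][:,:,::-1]
a=im[130:300,100:300];cv2.imwrite("pics/tA.png",cv2.resize(a,None,fx=4,fy=4,interpolation=cv2.INTER_CUBIC)[:600])
cv2.imwrite("pics/tB.png",cv2.resize(im[170:240,310:400],None,fx=8,fy=8,interpolation=cv2.INTER_CUBIC))
s=bot.capture("scene");im=s["image"][:,:,::-1]
cv2.imwrite("pics/sA.png",cv2.resize(im[110:310,125:355],None,fx=3,fy=3,interpolation=cv2.INTER_CUBIC))
np.set_printoptions(precision=4,suppress=True)
print(onz(c,[(282,161),(177,244),(215,238),(250,240),(225,275)],.05))
print(onz(c,[(122,203),(157,184),(201,157)],.222))
print(onz(c,[(341,190),(381,193)],.106))
print(onz(c,[(284,238)],.047),onz(c,[(276,200)],.05))
E
```

```text
[[ 0.6669 -0.1313  0.05  ]
 [ 0.4364  0.178   0.05  ]
 [ 0.4508  0.068   0.05  ]
 [ 0.4422 -0.0318  0.05  ]
 [ 0.3448  0.0423  0.05  ]]
[[0.5478 0.2798 0.222 ]
 [0.5922 0.191  0.222 ]
 [0.6556 0.0807 0.222 ]]
[[ 0.5728 -0.2865  0.106 ]
 [ 0.5611 -0.3984  0.106 ]]
[[ 0.4448 -0.1292  0.047 ]] [[ 0.5543 -0.1099  0.05  ]]
```

View pics/tA.png

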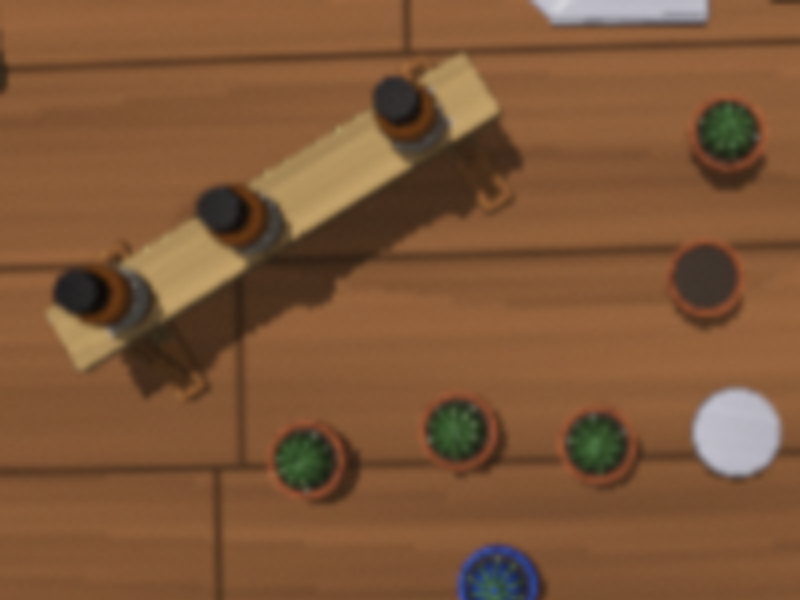

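View pics/tB.png

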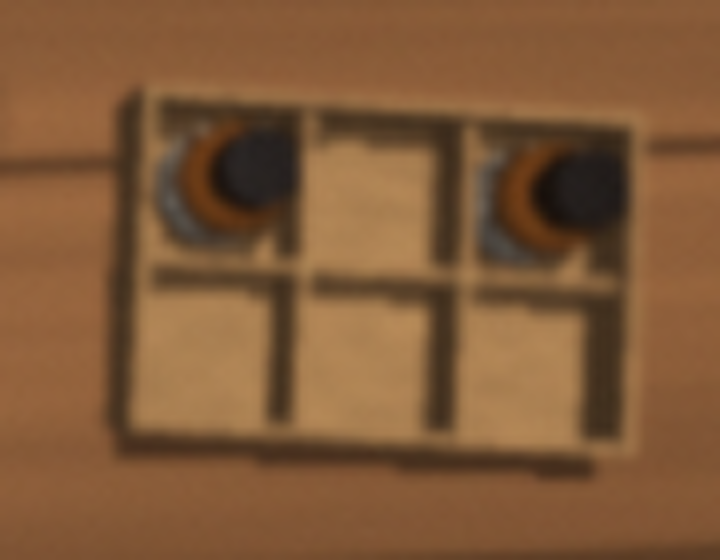

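View pics/sA.png

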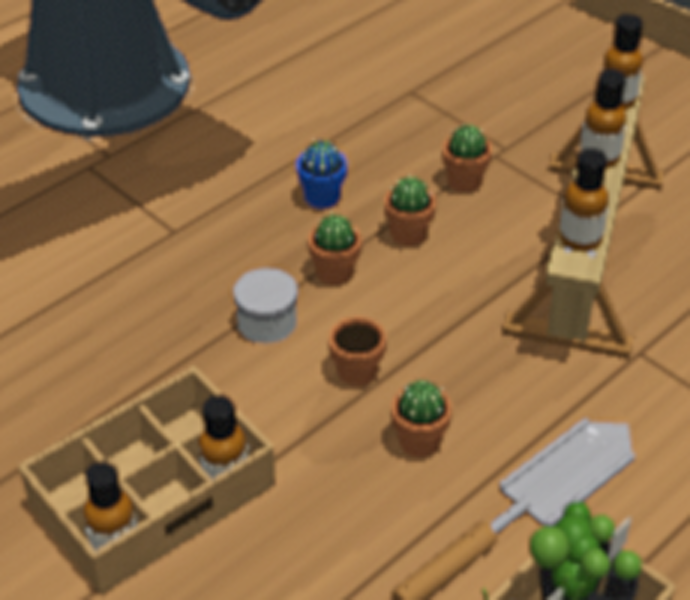

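Crops confirm it: all four pots with green balls are terracotta, and the one at tA (497,587) is blue, so I'll ignore it. Next I measure the ledge and carton from their corners.

```bash
cat >> h.py <<'E'
np.set_printoptions(precision=4,suppress=True)
from scipy.optimize import least_squares
def rect(pts,L,W,p0):
    # pts order: (-,-),(-,+),(+,-),(+,+) in (x,y) half sizes
    m=np.array([(-W/2,-L/2),(-W/2,L/2),(W/2,-L/2),(W/2,L/2)])
    def f(p):
        c,s=np.cos(p[2]),np.sin(p[2]);return (m@np.array([[c,s],[-s,c]])+p[:2]-pts[:,:2]).ravel()
    r=least_squares(f,p0);return r.x,np.abs(r.fun).max()
def go(target,yaw=None):
    s=bot.state();R=s["tcp_rot"];d=R.T@(np.array(target)-s["tool_pos"])*1000
    print("t",round(s["time"],2),"tool shift mm",d.round(1),"yaw",np.degrees(np.arctan2(R[1,0],R[0,0])).round(2),"w",round(s["width"],4))
E
python3 - <<'E'
from h import *
c=bot.capture("top")
A=lambda p:[((u+.5)/4-.5+100,(v+.5)/4-.5+130) for u,v in p]
B=lambda p:[((u+.5)/8-.5+310,(v+.5)/8-.5+170) for u,v in p]
L=onz(c,A([(47,315),(85,371),(463,53),(499,108)]),.12);print(L)
# y along board toward +Y: left end = +y
pts=np.array([L[3],L[1],L[2],L[0]])
print("ledge",rect(pts,.34,.05,[.6,.18,np.radians(30)]))
C=onz(c,B([(145,90),(645,118),(120,432),(638,452)]),.056);print(C)
pts=np.array([C[3],C[2],C[1],C[0]])
print("carton",rect(pts,.184,.124,[.55,-.34,0]))
print("cacti",onz(c,A([(728,133),(308,460),(459,431),(597,444)]),.05))
print("caps",onz(c,A([(83,291),(224,209),(398,100)]),.222))
E
```

```text
[[0.5404 0.345  0.12  ]
 [0.5015 0.3183 0.12  ]
 [0.7115 0.0542 0.12  ]
 [0.6726 0.0304 0.12  ]]
ledge (array([0.6065, 0.1869, 0.5347]), np.float64(0.003137727879798824))
[[ 0.6046 -0.2604  0.056 ]
 [ 0.5891 -0.444   0.056 ]
 [ 0.4823 -0.246   0.056 ]
 [ 0.4683 -0.4346  0.056 ]]
carton (array([ 0.536 , -0.3462, -0.0848]), np.float64(0.003368880308714073))
cacti [[ 0.6614 -0.13    0.05  ]
 [ 0.4346  0.1791  0.05  ]
 [ 0.4526  0.0698  0.05  ]
 [ 0.4406 -0.0286  0.05  ]]
caps [[0.5495 0.2839 0.222 ]
 [0.5976 0.1944 0.222 ]
 [0.6617 0.0853 0.222 ]]
```

jog_arm --commands '[{"hand": -1, "translation": [0, 0, -40], "dr": [0, 0, -0.1422]}, {"hand": -1, "translation": [0, 0, -40], "dr": [0, 0, -0.1422]}, {"hand": -1, "translation": [0, 0, -40], "dr": [0, 0, -0.1422]}, {"hand": -1, "translation": [0, 0, -40], "dr": [0, 0, -0.1422]}, {"hand": -1, "translation": [0, 0, -40], "dr": [0, 0, -0.1422]}, {"hand": -1, "translation": [0, 0, 0], "dr": [0, 0, -0.1422]}, {"hand": -1, "translation": [0, 0, 0], "dr": [0, 0, -0.1422]}, {"hand": -1, "translation": [0, 0, 0], "dr": [0, 0, -0.1422]}, {"hand": -1, "translation": [0, 0, 0], "dr": [0, 0, -0.1422]}, {"hand": -1, "translation": [0, 0, 0], "dr": [0, 0, -0.1422]}]'

```text
time: 1.3
tool_pos: [0.1581, -0.6044, 0.4224]
tcp_rot: [[0.994, 0.113, -0.0], [0.113, -0.994, 0.0], [0.0, -0.0, -1.0]]
wrist_force: [0.2, -0.4, -0.5]
width: 0.0869
```

jog_arm --commands '[{"hand": -1, "translation": [0, 0, 0], "dr": [0, 0, -0.1422]}, {"hand": -1, "translation": [0, 0, 0], "dr": [0, 0, -0.1422]}, {"hand": -1, "translation": [0, 0, 0], "dr": [0, 0, -0.1422]}, {"hand": -1, "translation": [0, 0, 0], "dr": [0, 0, 0]}]'

```text
time: 1.7
tool_pos: [0.1581, -0.6045, 0.4224]
tcp_rot: [[0.861, 0.508, -0.0], [0.508, -0.861, 0.0], [0.0, -0.0, -1.0]]
wrist_force: [0.1, -0.4, 0.3]
width: 0.0874
```

```bash
python3 - <<'E'
from h import *
go([.6,.17,.45]); print(bot.state()["joint_pos"],bot.state()["tool_pos"])
E
```

```text
t 1.7 tool shift mm [ 774.3 -442.3  -27.3] yaw 30.56 w 0.0874
[ -85.5712   21.7276   65.1466   -0.0002   93.149  -116.1309] [ 0.1581 -0.6045  0.4224]
```

jog_arm --commands '[{"hand": -1, "translation": [43, -24.6, -1.5], "dr": [0, 0, 0]}, {"hand": -1, "translation": [43, -24.6, -1.5], "dr": [0, 0, 0]}, {"hand": -1, "translation": [43, -24.6, -1.5], "dr": [0, 0, 0]}, {"hand": -1, "translation": [43, -24.6, -1.5], "dr": [0, 0, 0]}, {"hand": -1, "translation": [43, -24.6, -1.5], "dr": [0, 0, 0]}, {"hand": -1, "translation": [43, -24.6, -1.5], "dr": [0, 0, 0]}, {"hand": -1, "translation": [43, -24.6, -1.5], "dr": [0, 0, 0]}, {"hand": -1, "translation": [43, -24.6, -1.5], "dr": [0, 0, 0]}, {"hand": -1, "translation": [43, -24.6, -1.5], "dr": [0, 0, 0]}]'

```text
time: 2.6
tool_pos: [0.3792, -0.2153, 0.4364]
tcp_rot: [[0.863, 0.505, 0.001], [0.505, -0.863, -0.001], [0.0, 0.001, -1.0]]
wrist_force: [0.7, -1.2, 0.6]
width: 0.0872
```

jog_arm --commands '[{"hand": -1, "translation": [43, -24.6, -1.5], "dr": [0, 0, 0]}, {"hand": -1, "translation": [43, -24.6, -1.5], "dr": [0, 0, 0]}, {"hand": -1, "translation": [43, -24.6, -1.5], "dr": [0, 0, 0]}, {"hand": -1, "translation": [43, -24.6, -1.5], "dr": [0, 0, 0]}, {"hand": -1, "translation": [43, -24.6, -1.5], "dr": [0, 0, 0]}, {"hand": -1, "translation": [43, -24.6, -1.5], "dr": [0, 0, 0]}, {"hand": -1, "translation": [43, -24.6, -1.5], "dr": [0, 0, 0]}, {"hand": -1, "translation": [43, -24.6, -1.5], "dr": [0, 0, 0]}, {"hand": -1, "translation": [43, -24.6, -1.5], "dr": [0, 0, 0]}, {"hand": -1, "translation": [0, 0, 0], "dr": [0, 0, 0]}]'

```text
time: 3.6
tool_pos: [0.6011, 0.1755, 0.4479]
tcp_rot: [[0.859, 0.511, -0.0], [0.511, -0.859, 0.002], [0.001, -0.002, -1.0]]
wrist_force: [-0.9, -0.5, -0.2]
width: 0.0868
```

```bash
cat >> h.py <<'E'
def wcap():
    s=bot.state();c=bot.capture("wrist")
    T=np.eye(4);T[:3,:3]=s["tcp_rot"];T[:3,3]=s["tool_pos"];M=np.linalg.inv(T@c["T_tool_cam"])
    c["rvec"]=cv2.Rodrigues(M[:3,:3])[0].ravel();c["tvec"]=M[:3,3];return c
E
python3 - <<'E'
from h import *
go([.6,.17,.45]);c=wcap();import pickle;pickle.dump(c,open("w1.pkl","wb"))
cv2.imwrite("pics/w1.png",cv2.resize(c["image"][:,:,::-1],(800,600),interpolation=cv2.INTER_CUBIC))
E
```

```text
t 3.6 tool shift mm [-3.7  4.1 -2.1] yaw 30.75 w 0.0868
```

View pics/w1.png

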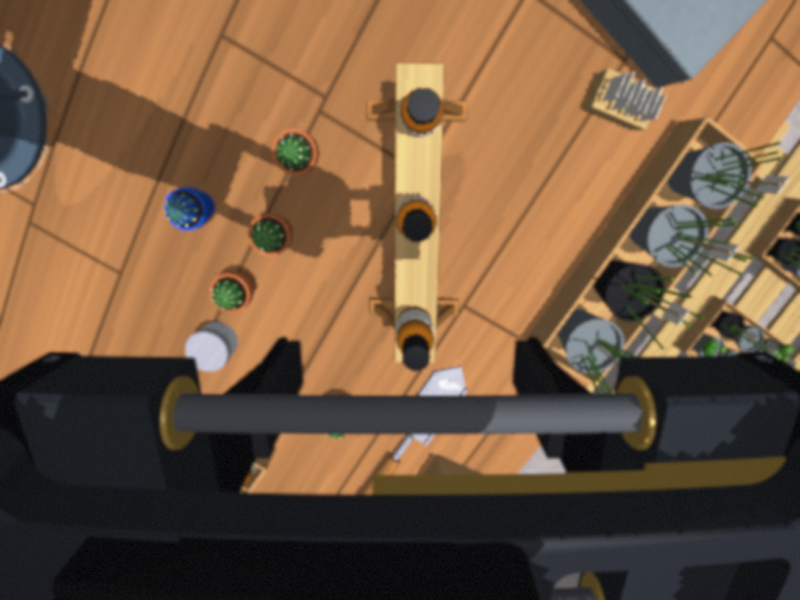

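```bash
python3 - <<'E'
from h import *
go([.6,.17,.45]);c=wcap();go([.6,.17,.45]);import pickle;pickle.dump(c,open("w1.pkl","wb"))
im=c["image"][:,:,::-1]
cv2.imwrite("pics/w2.png",cv2.resize(im[30:240,225:305],None,fx=5,fy=5,interpolation=cv2.INTER_CUBIC)[:590])
cv2.imwrite("pics/w3.png",cv2.resize(im[120:240,225:305],None,fx=5,fy=5,interpolation=cv2.INTER_CUBIC))
cv2.imwrite("pics/w4.png",cv2.resize(im[75:205,95:215],None,fx=4.6,fy=4.6,interpolation=cv2.INTER_CUBIC))
E
```

```text
t 3.65 tool shift mm [-1.3  2.5 -1.9] yaw 30.65 w 0.0871
t 3.7 tool shift mm [ 0.1  1.4 -1.4] yaw 30.56 w 0.0868
```

View pics/w2.png

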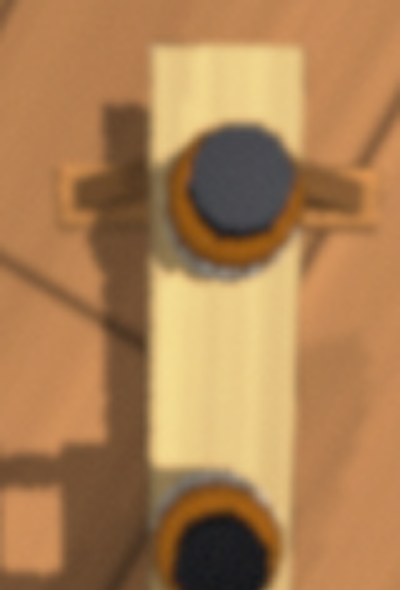

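View pics/w3.png

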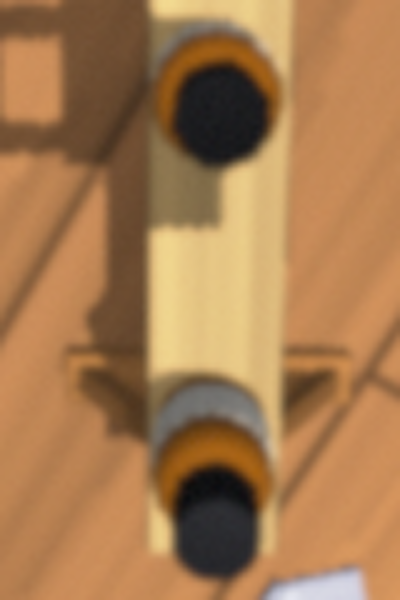

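View pics/w4.png

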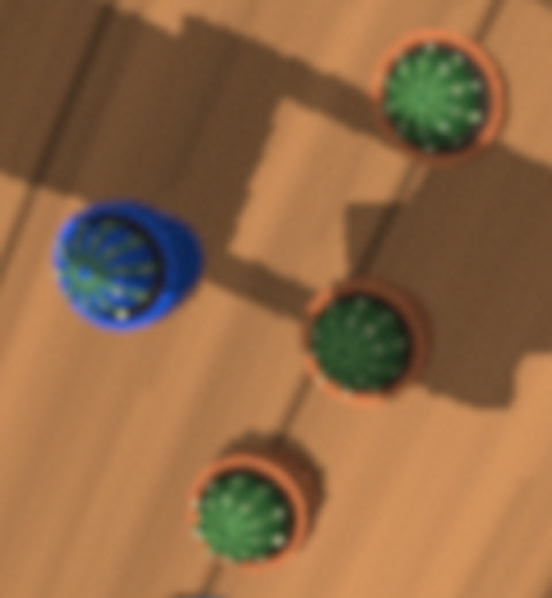

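```bash
cat > m.py <<'E'
from h import *;import pickle
c=pickle.load(open("w1.pkl","rb"))
S=lambda p,k,ox,oy:[((u+.5)/k-.5+ox,(v+.5)/k-.5+oy) for u,v in p]
tl,tr=S([(152,46),(303,46)],5,225,30);bl,br=S([(147,553),(276,553)],5,225,120)
L=onz(c,[bl,tl,br,tr],.12)
print(L);print("ledge",rect(L,.34,.05,[.6,.18,.53]))
print("caps",onz(c,S([(242,178)],5,225,30),.222),onz(c,S([(219,115),(214,535)],5,225,120),.222))
print("cacti",onz(c,S([(439,95),(362,342),(248,507)],4.6,95,75),.05))
E
python3 m.py
```

```text
[[0.669  0.0293 0.12  ]
 [0.4992 0.3223 0.12  ]
 [0.712  0.0549 0.12  ]
 [0.5412 0.3474 0.12  ]]
ledge (array([0.6053, 0.1885, 0.5271]), np.float64(0.0009800082632949736))
caps [[0.5482 0.2897 0.222 ]] [[0.5955 0.1996 0.222 ]
 [0.6607 0.0891 0.222 ]]
cacti [[ 0.4332  0.1827  0.05  ]
 [ 0.4512  0.0713  0.05  ]
 [ 0.4383 -0.0253  0.05  ]]
```

```bash
python3 - <<'E'
from h import *
go([.661,.087,.192]);print(bot.state()["tool_pos"])
E
```

```text
t 3.7 tool shift mm [ 10.9 103.9 256.5] yaw 30.56 w 0.0868
[0.5992 0.1712 0.4486]
```

jog_arm --commands '[{"hand": -1, "translation": [3, 26, 40], "dr": [0, 0, 0]}, {"hand": -1, "translation": [3, 26, 40], "dr": [0, 0, 0]}, {"hand": -1, "translation": [3, 26, 40], "dr": [0, 0, 0]}, {"hand": -1, "translation": [3, 26, 40], "dr": [0, 0, 0]}, {"hand": -1, "translation": [0, 0, 25], "dr": [0, 0, 0]}, {"hand": -1, "translation": [0, 0, 0], "dr": [0, 0, 0]}, {"hand": -1, "translation": [0, 0, 0], "dr": [0, 0, 0]}]'

```text
time: 4.4
tool_pos: [0.6623, 0.0857, 0.2655]
tcp_rot: [[0.862, 0.507, 0.0], [0.507, -0.862, -0.0], [0.0, 0.0, -1.0]]
wrist_force: [0.0, -0.1, 0.1]
width: 0.0864
```

```bash
python3 - <<'E'
from h import *
go([.661,.087,.192]);print(bot.state()["dq"])
c=wcap();cv2.imwrite("pics/w5.png",c["image"][:,:,::-1])
E
```

```text
t 4.4 tool shift mm [-0.5 -1.8 73.5] yaw 30.43 w 0.0864
[ 1.0736 -1.7768 -2.4393  0.0801 -0.4412 -0.0731]
```

View pics/w5.png

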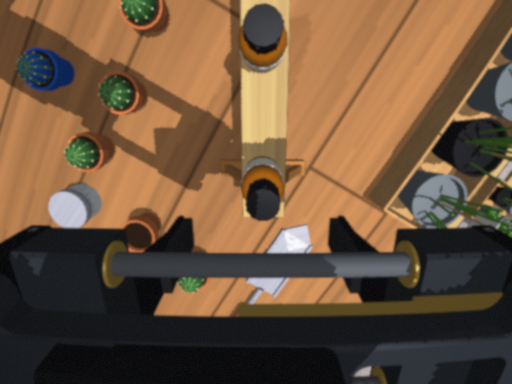

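```bash
python3 - <<'E'
from h import *
go([.661,.087,.192])
c=wcap();im=c["image"][:,:,::-1];print(onz(c,[(263,201)],.222), P(c,[[.661,.087,.222],[.661,.087,.19]]))
cv2.imwrite("pics/w6.png",cv2.resize(im[140:240,220:310],None,fx=6,fy=6,interpolation=cv2.INTER_CUBIC))
E
```

```text
t 4.45 tool shift mm [-1.6 -1.9 74.8] yaw 30.49 w 0.0873
[[0.6623 0.0907 0.222 ]] [[259.2455 203.9531]
 [259.3352 191.4446]]
```

View pics/w6.png

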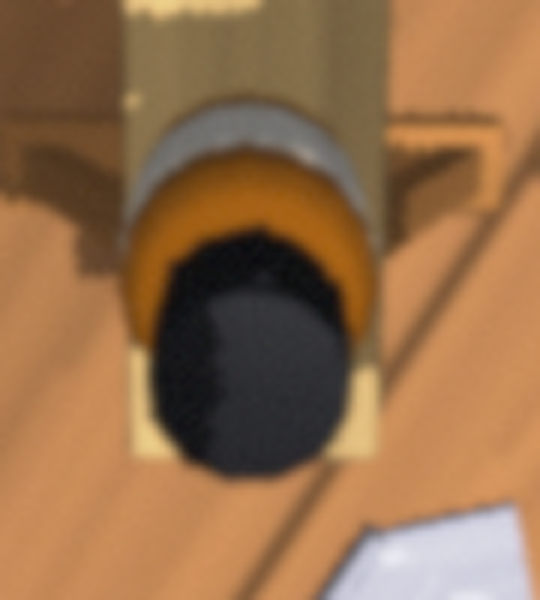

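jog_arm --commands '[{"hand": -1, "translation": [0, -2, 25], "dr": [0, 0, 0]}, {"hand": -1, "translation": [0, 0, 25], "dr": [0, 0, 0]}, {"hand": -1, "translation": [0, 0, 24], "dr": [0, 0, 0]}, {"hand": -1, "translation": [0, 0, 0], "dr": [0, 0, 0]}, {"hand": 0.6, "translation": [0, 0, 0], "dr": [0, 0, 0]}, {"hand": 0.6, "translation": [0, 0, 0], "dr": [0, 0, 0]}, {"hand": 0.6, "translation": [0, 0, 0], "dr": [0, 0, 0]}, {"hand": 0.6, "translation": [0, 0, 0], "dr": [0, 0, 0]}, {"hand": 0.6, "translation": [0, 0, 0], "dr": [0, 0, 0]}]' --grip_force 25

```text
time: 5.4
tool_pos: [0.6619, 0.0886, 0.1913]
tcp_rot: [[0.861, 0.509, 0.001], [0.509, -0.861, -0.0], [0.001, 0.001, -1.0]]
wrist_force: [-0.4, -0.3, -0.3]
width: 0.055
```

```bash
python3 - <<'E'
from h import *
go([.662,.088,.192]);print(bot.state()["tool_pos"],bot.state()["wrist_force"],bot.state()["width"])
E
```

```text
t 5.4 tool shift mm [-0.2  0.6 -0.7] yaw 30.57 w 0.055
[0.6619 0.0886 0.1913] [-0.4019 -0.3178 -0.2517] 0.05497405765445339
```

jog_arm --commands '[{"hand": 1, "translation": [0, 0, 0], "dr": [0, 0, 0]}, {"hand": 1, "translation": [0, 0, 0], "dr": [0, 0, 0]}, {"hand": 1, "translation": [0, 0, 0], "dr": [0, 0, 0]}, {"hand": 1, "translation": [0, 0, 0], "dr": [0, 0, 0]}, {"hand": 1, "translation": [0, 0, 0], "dr": [0, 0, 0]}, {"hand": 1, "translation": [0, 0, 0], "dr": [0, 0, 0]}, {"hand": 1, "translation": [0, 0, 0], "dr": [0, 0, 0]}]' --grip_force 25

```text
time: 6.1
tool_pos: [0.6615, 0.0886, 0.1904]
tcp_rot: [[0.861, 0.509, -0.0], [0.509, -0.861, 0.0], [-0.0, -0.0, -1.0]]
wrist_force: [0.2, -0.1, -0.9]
width: 0.0279
```

jog_arm --commands '[{"hand": 1, "translation": [0, 0, -10], "dr": [0, 0, 0]}, {"hand": 1, "translation": [0, 0, -20], "dr": [0, 0, 0]}, {"hand": 1, "translation": [0, 0, -30], "dr": [0, 0, 0]}, {"hand": 1, "translation": [0, 0, -20], "dr": [0, 0, 0]}, {"hand": 1, "translation": [0, 0, 0], "dr": [0, 0, 0]}]'

```text
time: 6.6
tool_pos: [0.6638, 0.0886, 0.275]
tcp_rot: [[0.861, 0.509, 0.008], [0.509, -0.861, -0.0], [0.007, 0.004, -1.0]]
wrist_force: [0.0, -0.1, -1.2]
width: 0.0276
```

```bash
python3 - <<'E'
from h import *
c=bot.capture("top");im=c["image"][:,:,::-1]
cv2.imwrite("pics/t2.png",cv2.resize(im[120:300,90:410],None,fx=2.5,fy=2.5,interpolation=cv2.INTER_CUBIC))
c=bot.capture("scene");im=c["image"][:,:,::-1]
cv2.imwrite("pics/s2.png",cv2.resize(im[110:310,125:355],None,fx=3,fy=3,interpolation=cv2.INTER_CUBIC))
go([.662,.088,.27])
E
```

```text
t 6.7 tool shift mm [0.3 0.9 0.7] yaw 30.58 w 0.0271
```

View pics/t2.png

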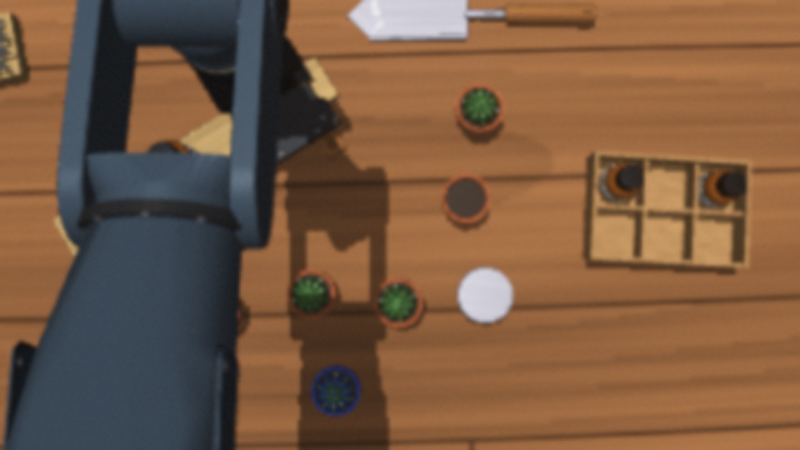

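View pics/s2.png

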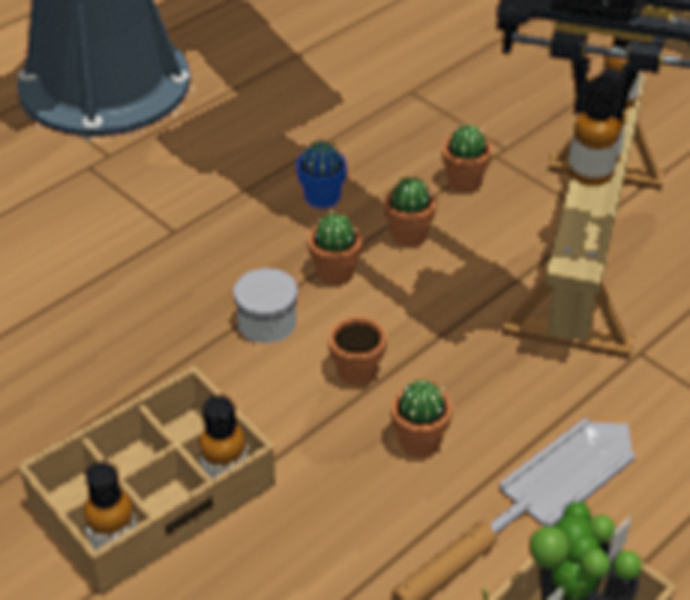

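```bash
python3 - <<'E'
from h import *
t=bot.capture("top");s=bot.capture("scene")
cv2.imwrite("pics/sC.png",cv2.resize(s["image"][225:315,125:225,::-1],None,fx=6.5,fy=6.5,interpolation=cv2.INTER_CUBIC))
# overlay model with estimate
def ov(c,p,name,box,k,z=.056):
    im=cv2.resize(c["image"][box[1]:box[3],box[0]:box[2],::-1],None,fx=k,fy=k,interpolation=cv2.INTER_CUBIC)
    R=np.array([[np.cos(p[2]),-np.sin(p[2])],[np.sin(p[2]),np.cos(p[2])]])
    for a,b in [((-62,-92),(62,-92)),((62,-92),(62,92)),((62,92),(-62,92)),((-62,92),(-62,-92)),((0,-92),(0,92)),((-62,-30),(62,-30)),((-62,30),(62,30))]:
        q=[list(R@np.array(w)/1000+p[:2])+[z] for w in (a,b)]
        uv=(P(c,q)-box[:2]+.5)*k-.5
        cv2.line(im,*[tuple(int(round(v)) for v in w) for w in uv],(0,0,255),1)
    cv2.imwrite(name,im)
p=np.array([.536,-.3462,-.0848])
ov(t,p,"pics/ovt.png",(310,165,400,240),8);ov(s,p,"pics/ovs.png",(125,225,225,315),6.5)
go([.662,.088,.27])
E
```

```text
t 6.8 tool shift mm [ 1.1  1.3 -1.1] yaw 30.57 w 0.0273
```

View pics/ovt.png

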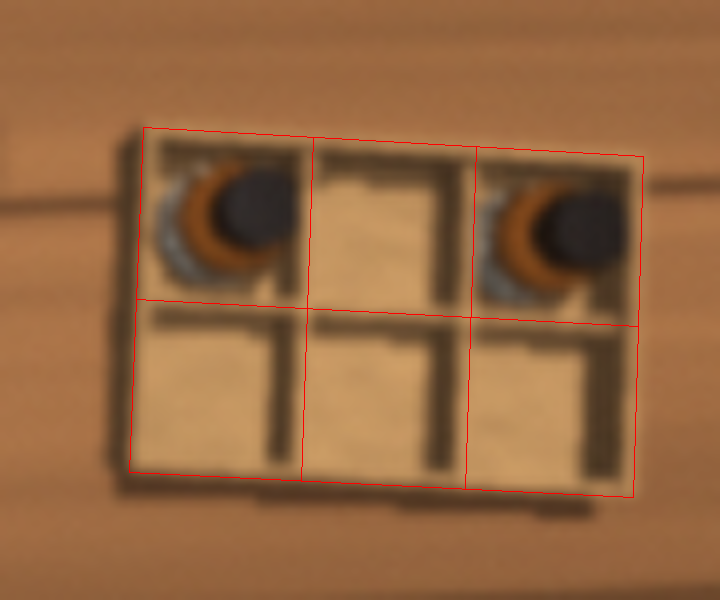

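View pics/ovs.png

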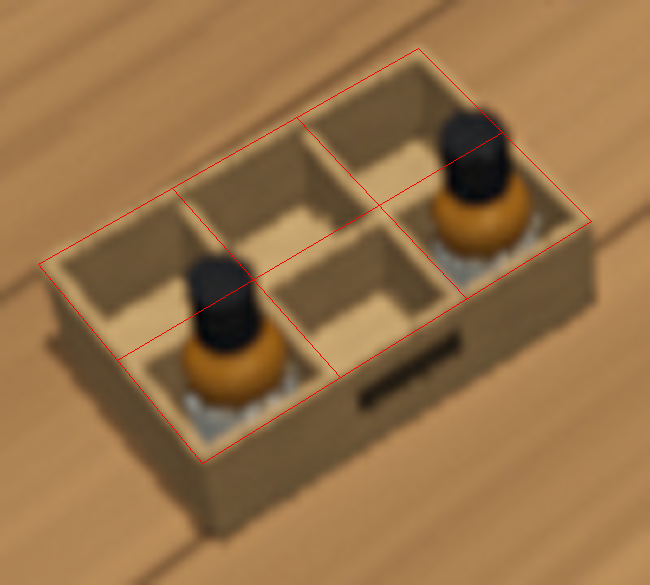

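```bash
cat >> h.py <<'E'
def cell(x,y,p=(.536,-.3462,-.0848)):
    c,s=np.cos(p[2]),np.sin(p[2]);return np.array([p[0]+c*x-s*y,p[1]+s*x+c*y])
E
python3 - <<'E'
from h import *
for y in (-.06,0,.06):
    q=cell(-.03,y);print(q);go([*q,.29])
E
```

```text
[ 0.501  -0.4034]
t 6.8 tool shift mm [-387.5  342.5  -20.6] yaw 30.57 w 0.0273
[ 0.5061 -0.3437]
t 6.8 tool shift mm [-352.8  293.6  -20.6] yaw 30.57 w 0.0273
[ 0.5112 -0.2839]
t 6.8 tool shift mm [-318.   244.7  -20.6] yaw 30.57 w 0.0273
```

jog_arm --commands '[{"hand": 1, "translation": [-15, 11.7, -10], "dr": [0, 0, 0]}, {"hand": 1, "translation": [-32, 24.6, -10], "dr": [0, 0, 0]}, {"hand": 1, "translation": [-36, 28, 0], "dr": [0, 0, 0]}, {"hand": 1, "translation": [-36, 28, 0], "dr": [0, 0, 0]}, {"hand": 1, "translation": [-36, 28, 0], "dr": [0, 0, 0]}, {"hand": 1, "translation": [-36, 28, 0], "dr": [0, 0, 0]}, {"hand": 1, "translation": [-36, 28, 0], "dr": [0, 0, 0]}, {"hand": 1, "translation": [-36, 28, 0], "dr": [0, 0, 0]}, {"hand": 1, "translation": [-32, 24.6, 0], "dr": [0, 0, 0]}, {"hand": 1, "translation": [-15, 11.7, 0], "dr": [0, 0, 0]}]'

```text
time: 7.8
tool_pos: [0.5144, -0.2802, 0.2901]
tcp_rot: [[0.863, 0.505, -0.002], [0.505, -0.863, -0.001], [-0.002, -0.0, -1.0]]
wrist_force: [-0.1, 1.6, -1.0]
width: 0.0273
```

jog_arm --commands '[{"hand": 1, "translation": [-8, 4, 0], "dr": [0, 0, 0]}, {"hand": 1, "translation": [0, 0, 0], "dr": [0, 0, 0]}, {"hand": 1, "translation": [0, 0, 0], "dr": [0, 0, 0]}]'

```text
time: 8.1
tool_pos: [0.512, -0.2829, 0.2903]
tcp_rot: [[0.861, 0.509, -0.0], [0.509, -0.861, 0.001], [0.0, -0.001, -1.0]]
wrist_force: [-0.2, 0.9, -0.8]
width: 0.0275
```

```bash
python3 - <<'E'
from h import *
q=cell(-.03,.06);go([*q,.29])
c=bot.capture("scene");im=c["image"][:,:,::-1]
cv2.imwrite("pics/s3.png",cv2.resize(im[130:330,100:330],None,fx=3,fy=3,interpolation=cv2.INTER_CUBIC))
E
```

```text
t 8.1 tool shift mm [-1.2  0.5  0.3] yaw 30.58 w 0.0275
```

View pics/s3.png

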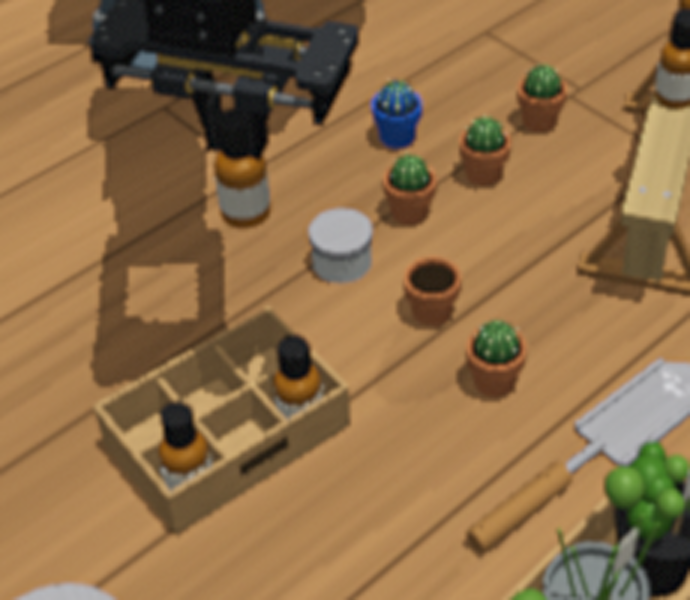

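jog_arm --commands '[{"hand": 1, "translation": [-1, 0, 20], "dr": [0, 0, 0]}, {"hand": 1, "translation": [0, 0, 40], "dr": [0, 0, 0]}, {"hand": 1, "translation": [0, 0, 40], "dr": [0, 0, 0]}, {"hand": 1, "translation": [0, 0, 35], "dr": [0, 0, 0]}, {"hand": 1, "translation": [0, 0, 30], "dr": [0, 0, 0]}, {"hand": 1, "translation": [0, 0, 20], "dr": [0, 0, 0]}, {"hand": 1, "translation": [0, 0, 15], "dr": [0, 0, 0]}, {"hand": 1, "translation": [0, 0, 11], "dr": [0, 0, 0]}, {"hand": 1, "translation": [0, 0, 0], "dr": [0, 0, 0]}, {"hand": 1, "translation": [0, 0, 0], "dr": [0, 0, 0]}]'

```text
time: 9.15
tool_pos: [0.5119, -0.2839, 0.0799]
tcp_rot: [[0.86, 0.51, 0.001], [0.51, -0.86, -0.0], [0.0, 0.001, -1.0]]
wrist_force: [0.8, 1.0, -1.4]
width: 0.0276
```

```bash
python3 - <<'E'
from h import *
q=cell(-.03,.06);go([*q,.0745])
c=bot.capture("scene");im=c["image"][:,:,::-1]
cv2.imwrite("pics/s4.png",cv2.resize(im[180:320,110:300],None,fx=4,fy=4,interpolation=cv2.INTER_CUBIC))
E
```

```text
t 9.15 tool shift mm [-0.6 -0.4  5.4] yaw 30.63 w 0.0276
```

View pics/s4.png

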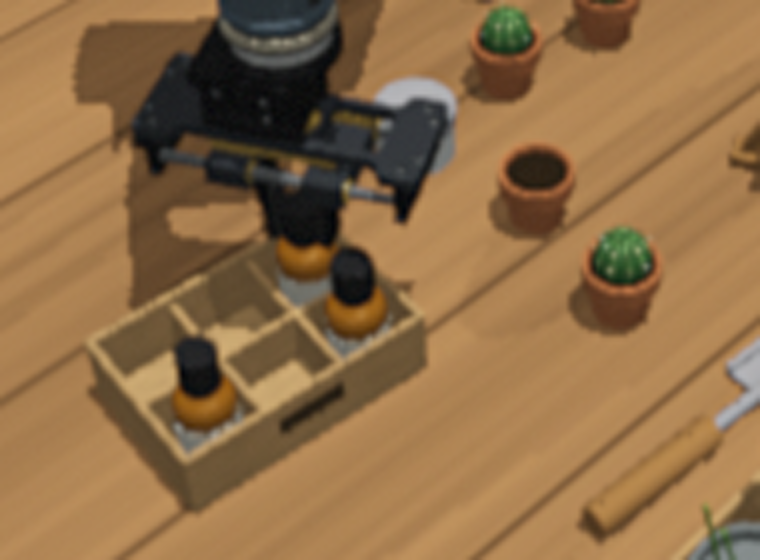

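jog_arm --commands '[{"hand": 1, "translation": [0, 0, 3], "dr": [0, 0, 0]}, {"hand": 1, "translation": [0, 0, 1], "dr": [0, 0, 0]}, {"hand": 1, "translation": [0, 0, 0.7], "dr": [0, 0, 0]}, {"hand": 1, "translation": [0, 0, 0], "dr": [0, 0, 0]}, {"hand": 1, "translation": [0, 0, 0], "dr": [0, 0, 0]}]'

```text
time: 9.7
tool_pos: [0.5113, -0.2844, 0.075]
tcp_rot: [[0.861, 0.509, 0.0], [0.509, -0.861, -0.0], [0.0, 0.0, -1.0]]
wrist_force: [-0.3, 0.1, -1.6]
width: 0.0274
```

jog_arm --commands '[{"hand": 1, "translation": [0, 0, 0.5], "dr": [0, 0, 0]}, {"hand": 1, "translation": [0, 0, 0.0], "dr": [0, 0, 0]}, {"hand": 0, "translation": [0, 0, 0], "dr": [0, 0, 0]}, {"hand": 0, "translation": [0, 0, 0], "dr": [0, 0, 0]}, {"hand": 0, "translation": [0, 0, 0], "dr": [0, 0, 0]}, {"hand": 0, "translation": [0, 0, 0], "dr": [0, 0, 0]}, {"hand": 0, "translation": [0, 0, -20], "dr": [0, 0, 0]}, {"hand": 0, "translation": [0, 0, -40], "dr": [0, 0, 0]}, {"hand": 0, "translation": [0, 0, -50], "dr": [0, 0, 0]}, {"hand": 0, "translation": [0, 0, -50], "dr": [0, 0, 0]}]'

```text
time: 10.7
tool_pos: [0.5108, -0.2839, 0.2355]
tcp_rot: [[0.861, 0.509, -0.001], [0.509, -0.861, 0.001], [-0.001, -0.002, -1.0]]
wrist_force: [0.4, -0.6, -0.7]
width: 0.0432
```

```bash
python3 - <<'E'
from h import *
c=bot.capture("scene");im=c["image"][:,:,::-1]
cv2.imwrite("pics/s5.png",cv2.resize(im[180:320,110:300],None,fx=4,fy=4,interpolation=cv2.INTER_CUBIC))
go([.597,.198,.30])
E
```

```text
t 10.75 tool shift mm [ 317.7 -375.1  -58.9] yaw 30.6 w 0.0438
```

View pics/s5.png

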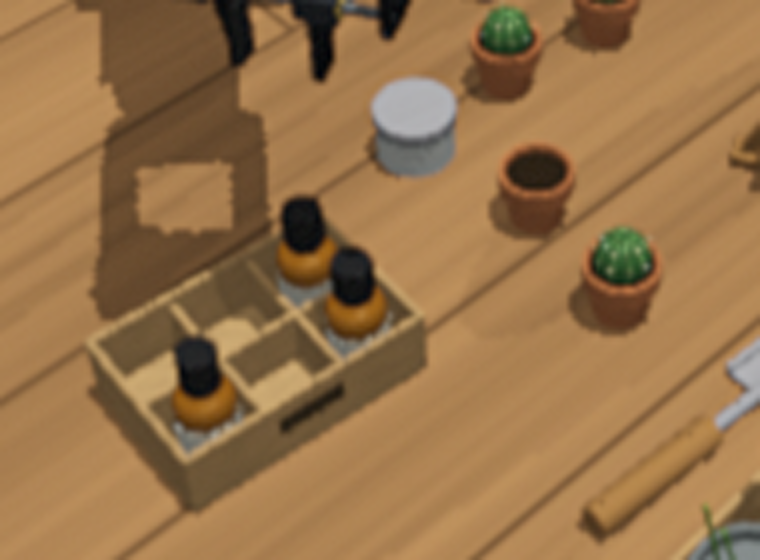

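jog_arm --commands '[{"hand": -1, "translation": [15, -18, -15], "dr": [0, 0, 0]}, {"hand": -1, "translation": [32, -38, -15], "dr": [0, 0, 0]}, {"hand": -1, "translation": [32, -38, -15], "dr": [0, 0, 0]}, {"hand": -1, "translation": [32, -38, 0], "dr": [0, 0, 0]}, {"hand": -1, "translation": [32, -38, 0], "dr": [0, 0, 0]}, {"hand": -1, "translation": [32, -38, 0], "dr": [0, 0, 0]}, {"hand": -1, "translation": [32, -38, 0], "dr": [0, 0, 0]}, {"hand": -1, "translation": [32, -38, 0], "dr": [0, 0, 0]}, {"hand": -1, "translation": [32, -38, 0], "dr": [0, 0, 0]}, {"hand": -1, "translation": [32, -38, 0], "dr": [0, 0, 0]}]'

```text
time: 11.75
tool_pos: [0.5884, 0.1783, 0.2781]
tcp_rot: [[0.861, 0.509, 0.0], [0.509, -0.861, -0.0], [0.0, 0.0, -1.0]]
wrist_force: [1.1, -0.4, 0.1]
width: 0.0865
```

jog_arm --commands '[{"hand": -1, "translation": [14, -15, 15], "dr": [0, 0, 0]}, {"hand": -1, "translation": [0, 0, 15], "dr": [0, 0, 0]}, {"hand": -1, "translation": [0, 0, 0], "dr": [0, 0, 0]}, {"hand": -1, "translation": [0, 0, 0], "dr": [0, 0, 0]}]'

```text
time: 12.15
tool_pos: [0.5926, 0.1961, 0.248]
tcp_rot: [[0.861, 0.509, -0.001], [0.509, -0.861, -0.0], [-0.001, -0.0, -1.0]]
wrist_force: [-0.1, -0.8, -0.1]
width: 0.087
```

```bash
cat >> h.py <<'E'
def look(pt,name,r=45,k=6):
    c=wcap();im=c["image"][:,:,::-1];u,v=P(c,[pt])[0];x0,y0=int(u-r),int(v-r)
    x0=max(x0,0);y0=max(y0,0)
    cv2.imwrite(f"pics/{name}.png",cv2.resize(im[y0:y0+2*r,x0:x0+2*r],None,fx=k,fy=k,interpolation=cv2.INTER_CUBIC))
    import pickle;pickle.dump((c,x0,y0,k),open("look.pkl","wb"))
def at(u,v,z):
    import pickle;c,x0,y0,k=pickle.load(open("look.pkl","rb"))
    return onz(c,[((u+.5)/k-.5+x0,(v+.5)/k-.5+y0)],z)[0]
E
python3 - <<'E'
from h import *
look([.597,.197,.222],"w7");go([.597,.197,.192])
E
```

```text
t 12.2 tool shift mm [ 3.9  0.9 56.7] yaw 30.54 w 0.0866
```

View pics/w7.png

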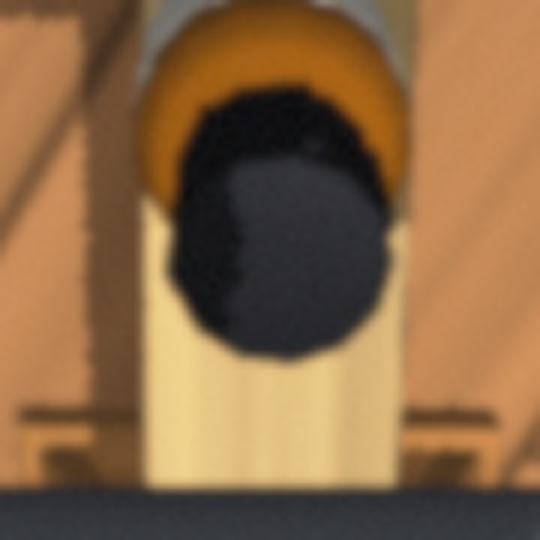

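```bash
python3 - <<'E'
from h import *
q=at(281,250,.222);print(q);go([q[0],q[1],.192])
E
```

```text
[0.5962 0.2002 0.222 ]
t 12.2 tool shift mm [ 4.8 -2.2 56.7] yaw 30.54 w 0.0866
```

jog_arm --commands '[{"hand": -1, "translation": [4, -1, 25], "dr": [0, 0, 0]}, {"hand": -1, "translation": [0, 0, 25], "dr": [0, 0, 0]}, {"hand": -1, "translation": [0, 0, 6.5], "dr": [0, 0, 0]}, {"hand": 1, "translation": [0, 0, 0], "dr": [0, 0, 0]}, {"hand": 1, "translation": [0, 0, 0], "dr": [0, 0, 0]}, {"hand": 1, "translation": [0, 0, 0], "dr": [0, 0, 0]}, {"hand": 1, "translation": [0, 0, 0], "dr": [0, 0, 0]}, {"hand": 1, "translation": [0, 0, 0], "dr": [0, 0, 0]}, {"hand": 1, "translation": [0, 0, 0], "dr": [0, 0, 0]}, {"hand": 1, "translation": [0, 0, 0], "dr": [0, 0, 0]}]'

```text
time: 13.2
tool_pos: [0.5958, 0.1992, 0.1919]
tcp_rot: [[0.861, 0.509, 0.0], [0.509, -0.861, 0.0], [0.0, 0.0, -1.0]]
wrist_force: [-0.2, 0.6, 0.2]
width: 0.039
```

jog_arm --commands '[{"hand": 1, "translation": [0, 0, 0], "dr": [0, 0, 0]}, {"hand": 1, "translation": [0, 0, 0], "dr": [0, 0, 0]}, {"hand": 1, "translation": [0, 0, 0], "dr": [0, 0, 0]}, {"hand": 1, "translation": [0, 0, 0], "dr": [0, 0, 0]}, {"hand": 1, "translation": [0, 0, 0], "dr": [0, 0, 0]}]'

```text
time: 13.7
tool_pos: [0.5959, 0.1992, 0.1917]
tcp_rot: [[0.861, 0.509, 0.0], [0.509, -0.861, 0.0], [0.0, -0.0, -1.0]]
wrist_force: [0.3, 0.8, -1.0]
width: 0.0274
```

Gripped at 27.4 mm. I'll lift and recheck the carton.

jog_arm --commands '[{"hand": 1, "translation": [0, 0, -10], "dr": [0, 0, 0]}, {"hand": 1, "translation": [0, 0, -20], "dr": [0, 0, 0]}, {"hand": 1, "translation": [0, 0, -30], "dr": [0, 0, 0]}, {"hand": 1, "translation": [0, 0, -30], "dr": [0, 0, 0]}, {"hand": 1, "translation": [0, 0, -8], "dr": [0, 0, 0]}, {"hand": 1, "translation": [0, 0, 0], "dr": [0, 0, 0]}]'

```text
time: 14.3
tool_pos: [0.5964, 0.1993, 0.2914]
tcp_rot: [[0.861, 0.509, 0.003], [0.509, -0.861, 0.0], [0.003, 0.001, -1.0]]
wrist_force: [-0.7, -0.6, -2.2]
width: 0.0272
```

```bash
cat >> h.py <<'E'
def ov(c,p,name,box,k,z=.056):
    im=cv2.resize(c["image"][box[1]:box[3],box[0]:box[2],::-1],None,fx=k,fy=k,interpolation=cv2.INTER_CUBIC)
    R=np.array([[np.cos(p[2]),-np.sin(p[2])],[np.sin(p[2]),np.cos(p[2])]])
    for a,b in [((-62,-92),(62,-92)),((62,-92),(62,92)),((62,92),(-62,92)),((-62,92),(-62,-92)),((0,-92),(0,92)),((-62,-30),(62,-30)),((-62,30),(62,30))]:
        q=[list(R@np.array(w)/1000+p[:2])+[z] for w in (a,b)]
        uv=(P(c,q)-box[:2]+.5)*k-.5
        cv2.line(im,*[tuple(int(round(v)) for v in w) for w in uv],(0,0,255),1)
    cv2.imwrite(name,im)
E
python3 - <<'E'
from h import *
t=bot.capture("top");ov(t,np.array([.536,-.3462,-.0848]),"pics/ovt2.png",(300,145,420,260),5)
go([*cell(-.03,0),.29])
E
```

```text
t 14.35 tool shift mm [-352.9  421.9   -0.4] yaw 30.58 w 0.0274
```

View pics/ovt2.png

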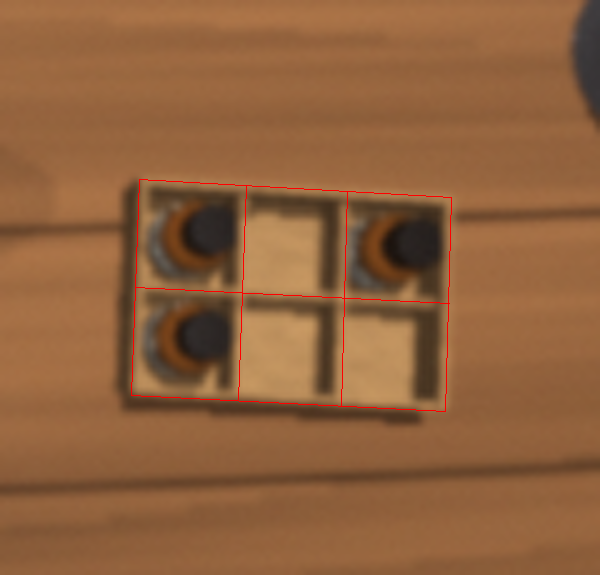

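jog_arm --commands '[{"hand": 1, "translation": [-15, 18, 0], "dr": [0, 0, 0]}, {"hand": 1, "translation": [-29, 35, 0], "dr": [0, 0, 0]}, {"hand": 1, "translation": [-29, 35, 0], "dr": [0, 0, 0]}, {"hand": 1, "translation": [-29, 35, 0], "dr": [0, 0, 0]}, {"hand": 1, "translation": [-29, 35, 0], "dr": [0, 0, 0]}, {"hand": 1, "translation": [-29, 35, 0], "dr": [0, 0, 0]}, {"hand": 1, "translation": [-29, 35, 0], "dr": [0, 0, 0]}, {"hand": 1, "translation": [-29, 35, 0], "dr": [0, 0, 0]}, {"hand": 1, "translation": [-29, 35, 0], "dr": [0, 0, 0]}, {"hand": 1, "translation": [-29, 35, 0], "dr": [0, 0, 0]}]'

```text
time: 15.35
tool_pos: [0.5258, -0.2289, 0.2874]
tcp_rot: [[0.861, 0.508, -0.004], [0.508, -0.861, 0.003], [-0.002, -0.004, -1.0]]
wrist_force: [1.0, 0.0, -2.2]
width: 0.0274
```

jog_arm --commands '[{"hand": 1, "translation": [-29, 35, 0], "dr": [0, 0, 0]}, {"hand": 1, "translation": [-29, 35, 0], "dr": [0, 0, 0]}, {"hand": 1, "translation": [-18, 19, 0], "dr": [0, 0, 0]}, {"hand": 1, "translation": [0, 0, 0], "dr": [0, 0, 0]}, {"hand": 1, "translation": [0, 0, 0], "dr": [0, 0, 0]}]'

```text
time: 15.85
tool_pos: [0.5062, -0.3426, 0.2874]
tcp_rot: [[0.862, 0.507, -0.003], [0.507, -0.862, 0.004], [-0.001, -0.005, -1.0]]
wrist_force: [0.5, -0.6, -2.4]
width: 0.0271
```

```bash
python3 - <<'E'
from h import *
go([*cell(-.03,0),.0755])
c=bot.capture("scene");im=c["image"][:,:,::-1]
cv2.imwrite("pics/s6.png",cv2.resize(im[130:330,100:330],None,fx=3,fy=3,interpolation=cv2.INTER_CUBIC))
E
```

```text
t 15.85 tool shift mm [ -0.5   1.9 211.9] yaw 30.48 w 0.0271
```

View pics/s6.png

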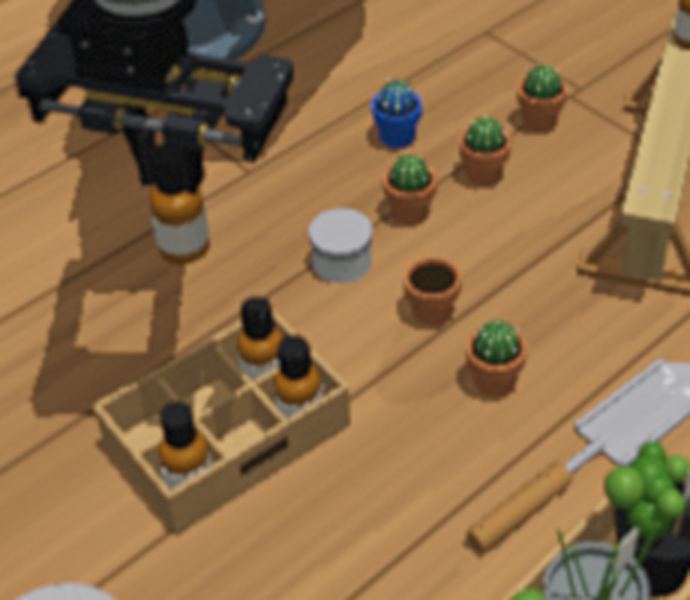

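jog_arm --commands '[{"hand": 1, "translation": [0, 1, 20], "dr": [0, 0, 0]}, {"hand": 1, "translation": [0, 0, 40], "dr": [0, 0, 0]}, {"hand": 1, "translation": [0, 0, 40], "dr": [0, 0, 0]}, {"hand": 1, "translation": [0, 0, 35], "dr": [0, 0, 0]}, {"hand": 1, "translation": [0, 0, 30], "dr": [0, 0, 0]}, {"hand": 1, "translation": [0, 0, 20], "dr": [0, 0, 0]}, {"hand": 1, "translation": [0, 0, 12], "dr": [0, 0, 0]}, {"hand": 1, "translation": [0, 0, 8], "dr": [0, 0, 0]}, {"hand": 1, "translation": [0, 0, 0], "dr": [0, 0, 0]}, {"hand": 1, "translation": [0, 0, 0], "dr": [0, 0, 0]}]'

```text
time: 16.9
tool_pos: [0.5086, -0.3442, 0.0857]
tcp_rot: [[0.861, 0.509, 0.001], [0.509, -0.861, -0.001], [0.001, 0.002, -1.0]]
wrist_force: [0.6, 0.1, -2.0]
width: 0.0273
```

```bash
python3 - <<'E'
from h import *
go([*cell(-.03,0),.0755])
c=bot.capture("scene");im=c["image"][:,:,::-1]
cv2.imwrite("pics/s7.png",cv2.resize(im[180:320,110:300],None,fx=4,fy=4,interpolation=cv2.INTER_CUBIC))
E
```

```text
t 16.9 tool shift mm [-1.9 -1.8 10.2] yaw 30.6 w 0.0273
```

View pics/s7.png

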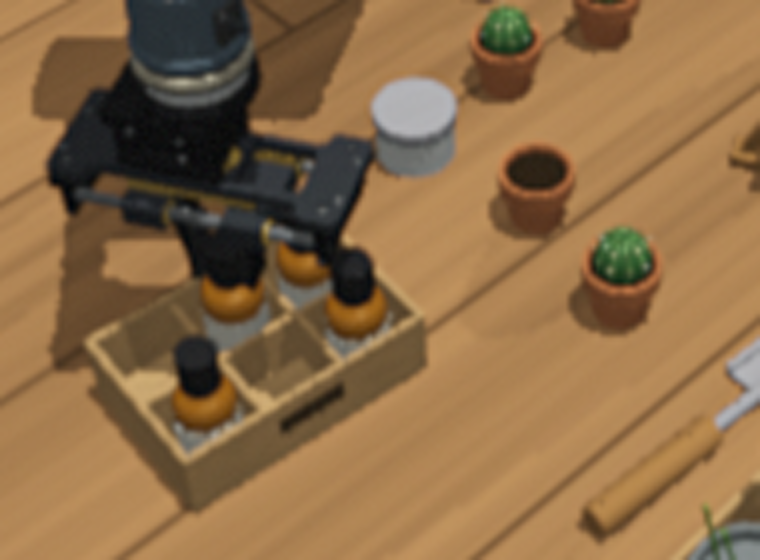

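jog_arm --commands '[{"hand": 1, "translation": [-2, -2, 4], "dr": [0, 0, 0]}, {"hand": 1, "translation": [0, 0, 4], "dr": [0, 0, 0]}, {"hand": 1, "translation": [0, 0, 2], "dr": [0, 0, 0]}, {"hand": 1, "translation": [0, 0, 0.7], "dr": [0, 0, 0]}, {"hand": 1, "translation": [0, 0, 0], "dr": [0, 0, 0]}, {"hand": 1, "translation": [0, 0, 0], "dr": [0, 0, 0]}]'

```text
time: 17.55
tool_pos: [0.5054, -0.3437, 0.0756]
tcp_rot: [[0.861, 0.509, 0.001], [0.509, -0.861, -0.001], [0.0, 0.001, -1.0]]
wrist_force: [-2.3, 0.8, 6.8]
width: 0.0271
```

Floor contact reached (+6.8 N). Releasing.

jog_arm --commands '[{"hand": 0, "translation": [0, 0, 0], "dr": [0, 0, 0]}, {"hand": 0, "translation": [0, 0, 0], "dr": [0, 0, 0]}, {"hand": 0, "translation": [0, 0, 0], "dr": [0, 0, 0]}, {"hand": 0, "translation": [0, 0, 0], "dr": [0, 0, 0]}, {"hand": 0, "translation": [0, 0, -20], "dr": [0, 0, 0]}, {"hand": 0, "translation": [0, 0, -40], "dr": [0, 0, 0]}, {"hand": 0, "translation": [0, 0, -50], "dr": [0, 0, 0]}, {"hand": 0, "translation": [0, 0, -50], "dr": [0, 0, 0]}, {"hand": -1, "translation": [0, 0, -45], "dr": [0, 0, 0]}]'

```text
time: 18.45
tool_pos: [0.5052, -0.3434, 0.2813]
tcp_rot: [[0.861, 0.509, 0.001], [0.509, -0.861, -0.001], [0.0, 0.001, -1.0]]
wrist_force: [0.1, 0.2, -0.3]
width: 0.0466
```

```bash
python3 - <<'E'
from h import *
c=bot.capture("scene");im=c["image"][:,:,::-1]
cv2.imwrite("pics/s8.png",cv2.resize(im[180:320,110:300],None,fx=4,fy=4,interpolation=cv2.INTER_CUBIC))
go([.548,.286,.29])
E
```

```text
t 18.5 tool shift mm [ 355.9 -524.2   -6.9] yaw 30.59 w 0.0495
```

View pics/s8.png

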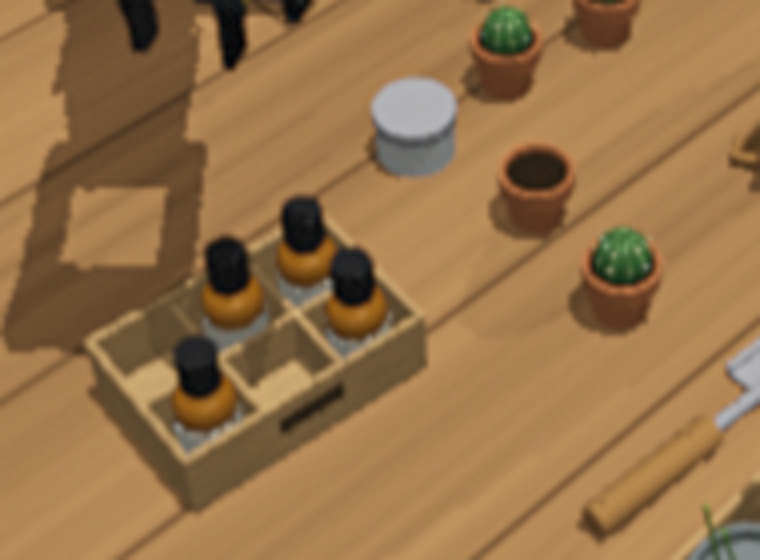

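jog_arm --commands '[{"hand": -1, "translation": [14, -20, -7], "dr": [0, 0, 0]}, {"hand": -1, "translation": [26, -39, 0], "dr": [0, 0, 0]}, {"hand": -1, "translation": [26, -39, 0], "dr": [0, 0, 0]}, {"hand": -1, "translation": [26, -39, 0], "dr": [0, 0, 0]}, {"hand": -1, "translation": [26, -39, 0], "dr": [0, 0, 0]}, {"hand": -1, "translation": [26, -39, 0], "dr": [0, 0, 0]}, {"hand": -1, "translation": [26, -39, 0], "dr": [0, 0, 0]}, {"hand": -1, "translation": [26, -39, 0], "dr": [0, 0, 0]}, {"hand": -1, "translation": [26, -39, 0], "dr": [0, 0, 0]}, {"hand": -1, "translation": [26, -39, 0], "dr": [0, 0, 0]}]'

```text
time: 19.5
tool_pos: [0.5297, 0.1041, 0.2858]
tcp_rot: [[0.861, 0.509, -0.0], [0.509, -0.861, -0.0], [-0.0, 0.0, -1.0]]
wrist_force: [0.0, 0.6, -0.1]
width: 0.0869
```

jog_arm --commands '[{"hand": -1, "translation": [26, -39, 0], "dr": [0, 0, 0]}, {"hand": -1, "translation": [26, -39, 0], "dr": [0, 0, 0]}, {"hand": -1, "translation": [26, -39, 0], "dr": [0, 0, 0]}, {"hand": -1, "translation": [26, -37, 0], "dr": [0, 0, 0]}, {"hand": -1, "translation": [4, 0, 20], "dr": [0, 0, 0]}, {"hand": -1, "translation": [0, 0, 20], "dr": [0, 0, 0]}, {"hand": -1, "translation": [0, 0, 0], "dr": [0, 0, 0]}, {"hand": -1, "translation": [0, 0, 0], "dr": [0, 0, 0]}, {"hand": -1, "translation": [0, 0, 0], "dr": [0, 0, 0]}]'

```text
time: 20.4
tool_pos: [0.5454, 0.2896, 0.2471]
tcp_rot: [[0.861, 0.508, 0.002], [0.508, -0.861, 0.001], [0.002, 0.0, -1.0]]
wrist_force: [-0.3, 0.3, 0.5]
width: 0.0875
```

```bash
python3 - <<'E'
from h import *
look([.548,.287,.222],"w8");go([.548,.287,.192])
E
```

```text
t 20.45 tool shift mm [ 0.8  3.4 55.3] yaw 30.53 w 0.087
```

View pics/w8.png

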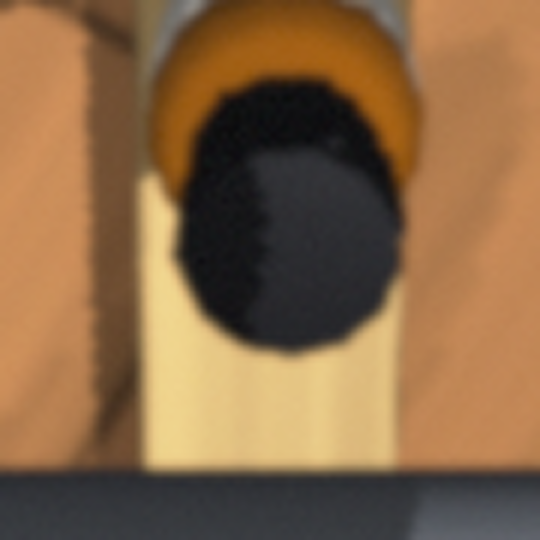

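```bash
python3 - <<'E'
from h import *
q=at(291,243,.222);print(q);go([q[0],q[1]-.001,.192])
E
```

```text
[0.5475 0.2915 0.222 ]
t 20.45 tool shift mm [ 2.1  0.2 55.3] yaw 30.53 w 0.087
```

jog_arm --commands '[{"hand": -1, "translation": [2, 0, 25], "dr": [0, 0, 0]}, {"hand": -1, "translation": [0, 0, 25], "dr": [0, 0, 0]}, {"hand": -1, "translation": [0, 0, 5.5], "dr": [0, 0, 0]}, {"hand": 1, "translation": [0, 0, 0], "dr": [0, 0, 0]}, {"hand": 1, "translation": [0, 0, 0], "dr": [0, 0, 0]}, {"hand": 1, "translation": [0, 0, 0], "dr": [0, 0, 0]}, {"hand": 1, "translation": [0, 0, 0], "dr": [0, 0, 0]}, {"hand": 1, "translation": [0, 0, 0], "dr": [0, 0, 0]}, {"hand": 1, "translation": [0, 0, 0], "dr": [0, 0, 0]}, {"hand": 1, "translation": [0, 0, 0], "dr": [0, 0, 0]}]'

```text
time: 21.45
tool_pos: [0.5464, 0.2908, 0.1907]
tcp_rot: [[0.861, 0.509, 0.0], [0.509, -0.861, 0.0], [0.0, 0.0, -1.0]]
wrist_force: [0.3, 0.1, 0.7]
width: 0.0391
```

jog_arm --commands '[{"hand": 1, "translation": [0, 0, 0], "dr": [0, 0, 0]}, {"hand": 1, "translation": [0, 0, 0], "dr": [0, 0, 0]}, {"hand": 1, "translation": [0, 0, 0], "dr": [0, 0, 0]}, {"hand": 1, "translation": [0, 0, 0], "dr": [0, 0, 0]}, {"hand": 1, "translation": [0, 0, 0], "dr": [0, 0, 0]}]'

```text
time: 21.95
tool_pos: [0.5464, 0.2908, 0.1905]
tcp_rot: [[0.861, 0.509, 0.0], [0.509, -0.861, 0.0], [0.0, -0.0, -1.0]]
wrist_force: [-0.1, 0.8, -1.0]
width: 0.0276
```

jog_arm --commands '[{"hand": 1, "translation": [0, 0, -10], "dr": [0, 0, 0]}, {"hand": 1, "translation": [0, 0, -20], "dr": [0, 0, 0]}, {"hand": 1, "translation": [0, 0, -30], "dr": [0, 0, 0]}, {"hand": 1, "translation": [0, 0, -30], "dr": [0, 0, 0]}, {"hand": 1, "translation": [0, 0, -8], "dr": [0, 0, 0]}, {"hand": 1, "translation": [0, 0, 0], "dr": [0, 0, 0]}]'

```text
time: 22.55
tool_pos: [0.547, 0.2909, 0.2902]
tcp_rot: [[0.861, 0.509, 0.003], [0.509, -0.861, 0.001], [0.003, 0.001, -1.0]]
wrist_force: [0.0, -0.9, -1.0]
width: 0.027
```

```bash
python3 - <<'E'
from h import *
t=bot.capture("top");ov(t,np.array([.536,-.3462,-.0848]),"pics/ovt3.png",(300,145,420,260),5)
go([*cell(-.03,-.06),.29])
E
```

```text
t 22.6 tool shift mm [-391.8  574.7   -1.5] yaw 30.57 w 0.027
```

View pics/ovt3.png

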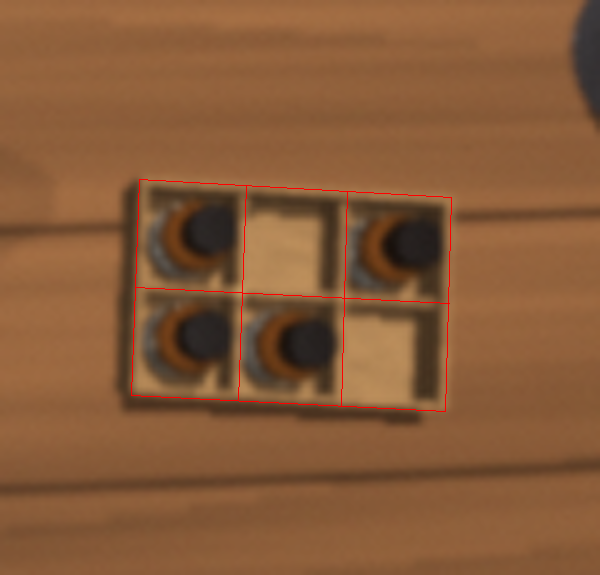

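jog_arm --commands '[{"hand": 1, "translation": [-12, 18, 0], "dr": [0, 0, 0]}, {"hand": 1, "translation": [-25, 37, 0], "dr": [0, 0, 0]}, {"hand": 1, "translation": [-25, 37, 0], "dr": [0, 0, 0]}, {"hand": 1, "translation": [-25, 37, 0], "dr": [0, 0, 0]}, {"hand": 1, "translation": [-25, 37, 0], "dr": [0, 0, 0]}, {"hand": 1, "translation": [-25, 37, 0], "dr": [0, 0, 0]}, {"hand": 1, "translation": [-25, 37, 0], "dr": [0, 0, 0]}, {"hand": 1, "translation": [-25, 37, 0], "dr": [0, 0, 0]}, {"hand": 1, "translation": [-25, 37, 0], "dr": [0, 0, 0]}, {"hand": 1, "translation": [-25, 37, 0], "dr": [0, 0, 0]}]'

```text
time: 23.6
tool_pos: [0.5192, -0.1332, 0.2864]
tcp_rot: [[0.861, 0.508, -0.004], [0.509, -0.861, 0.002], [-0.002, -0.004, -1.0]]
wrist_force: [0.5, -0.3, -2.1]
width: 0.0271
```

jog_arm --commands '[{"hand": 1, "translation": [-25, 37, 0], "dr": [0, 0, 0]}, {"hand": 1, "translation": [-25, 37, 0], "dr": [0, 0, 0]}, {"hand": 1, "translation": [-25, 37, 0], "dr": [0, 0, 0]}, {"hand": 1, "translation": [-25, 37, 0], "dr": [0, 0, 0]}, {"hand": 1, "translation": [-25, 37, 0], "dr": [0, 0, 0]}, {"hand": 1, "translation": [-25, 36, 0], "dr": [0, 0, 0]}, {"hand": 1, "translation": [-5, 3, 0], "dr": [0, 0, 0]}, {"hand": 1, "translation": [0, 0, 0], "dr": [0, 0, 0]}, {"hand": 1, "translation": [0, 0, 0], "dr": [0, 0, 0]}]'

```text
time: 24.5
tool_pos: [0.5007, -0.402, 0.2868]
tcp_rot: [[0.861, 0.509, -0.002], [0.509, -0.861, 0.004], [-0.0, -0.004, -1.0]]
wrist_force: [-0.4, 0.3, -1.2]
width: 0.0272
```

```bash
python3 - <<'E'
from h import *
go([*cell(-.03,-.06),.0745])
c=bot.capture("scene");im=c["image"][:,:,::-1]
cv2.imwrite("pics/s9.png",cv2.resize(im[130:330,80:310],None,fx=3,fy=3,interpolation=cv2.INTER_CUBIC))
E
```

```text
t 24.5 tool shift mm [ -0.5   2.4 212.3] yaw 30.59 w 0.0272
```

View pics/s9.png

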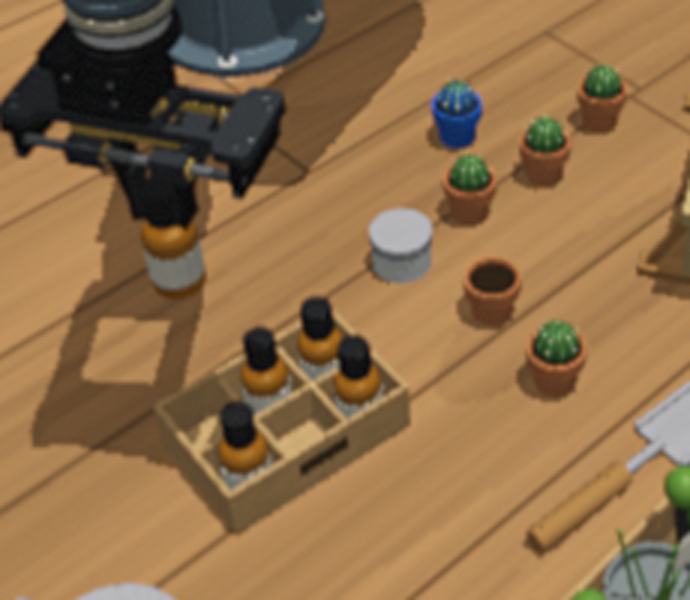

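jog_arm --commands '[{"hand": 1, "translation": [0, 1, 20], "dr": [0, 0, 0]}, {"hand": 1, "translation": [0, 0, 40], "dr": [0, 0, 0]}, {"hand": 1, "translation": [0, 0, 40], "dr": [0, 0, 0]}, {"hand": 1, "translation": [0, 0, 35], "dr": [0, 0, 0]}, {"hand": 1, "translation": [0, 0, 15], "dr": [0, 0, 0]}, {"hand": 1, "translation": [0, 0, 0], "dr": [0, 0, 0]}, {"hand": 1, "translation": [0, 0, 0], "dr": [0, 0, 0]}]'

```text
time: 25.25
tool_pos: [0.5029, -0.4047, 0.1399]
tcp_rot: [[0.86, 0.51, 0.002], [0.51, -0.86, -0.002], [0.0, 0.002, -1.0]]
wrist_force: [-0.3, 0.1, -0.7]
width: 0.0274
```

```bash
python3 - <<'E'
from h import *
go([*cell(-.03,-.06),.0745])
E
```

```text
t 25.25 tool shift mm [-1.  -2.2 65.4] yaw 30.63 w 0.0274
```

jog_arm --commands '[{"hand": 1, "translation": [-1, -2, 20], "dr": [0, 0, 0]}, {"hand": 1, "translation": [0, 0, 20], "dr": [0, 0, 0]}, {"hand": 1, "translation": [0, 0, 12], "dr": [0, 0, 0]}, {"hand": 1, "translation": [0, 0, 6], "dr": [0, 0, 0]}, {"hand": 1, "translation": [0, 0, 4], "dr": [0, 0, 0]}, {"hand": 1, "translation": [0, 0, 2], "dr": [0, 0, 0]}, {"hand": 1, "translation": [0, 0, 0], "dr": [0, 0, 0]}, {"hand": 1, "translation": [0, 0, 0], "dr": [0, 0, 0]}]'

```text
time: 26.05
tool_pos: [0.5003, -0.4037, 0.0752]
tcp_rot: [[0.861, 0.509, 0.001], [0.509, -0.861, -0.001], [0.0, 0.001, -1.0]]
wrist_force: [-0.1, -0.6, -1.3]
width: 0.0277
```

```bash
python3 - <<'E'
from h import *
go([*cell(-.03,-.06),.0745])
c=bot.capture("scene");im=c["image"][:,:,::-1]
cv2.imwrite("pics/s10.png",cv2.resize(im[180:320,110:300],None,fx=4,fy=4,interpolation=cv2.INTER_CUBIC))
E
```

```text
t 26.05 tool shift mm [0.8 0.2 0.7] yaw 30.57 w 0.0277
```

View pics/s10.png

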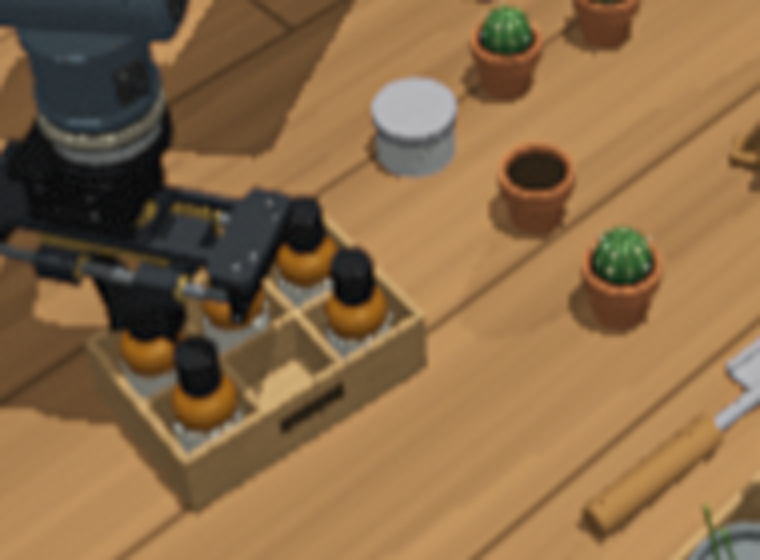

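jog_arm --commands '[{"hand": 1, "translation": [0, 0, 1], "dr": [0, 0, 0]}, {"hand": 0, "translation": [0, 0, 0], "dr": [0, 0, 0]}, {"hand": 0, "translation": [0, 0, 0], "dr": [0, 0, 0]}, {"hand": 0, "translation": [0, 0, 0], "dr": [0, 0, 0]}, {"hand": 0, "translation": [0, 0, 0], "dr": [0, 0, 0]}, {"hand": 0, "translation": [0, 0, -20], "dr": [0, 0, 0]}, {"hand": 0, "translation": [0, 0, -40], "dr": [0, 0, 0]}, {"hand": 0, "translation": [0, 0, -50], "dr": [0, 0, 0]}, {"hand": 0, "translation": [0, 0, -50], "dr": [0, 0, 0]}]'

```text
time: 27.0
tool_pos: [0.4995, -0.4029, 0.2345]
tcp_rot: [[0.861, 0.509, -0.001], [0.509, -0.861, 0.001], [-0.0, -0.002, -1.0]]
wrist_force: [0.8, -0.6, 0.1]
width: 0.0435
```

```bash
python3 - <<'E'
from h import *
c=bot.capture("scene");im=c["image"][:,:,::-1]
cv2.imwrite("pics/s11.png",cv2.resize(im[180:320,110:300],None,fx=4,fy=4,interpolation=cv2.INTER_CUBIC))
go([.4395,-.027,.25])
E
```

```text
t 27.05 tool shift mm [ 138.4 -359.3  -10.4] yaw 30.59 w 0.0436
```

View pics/s11.png

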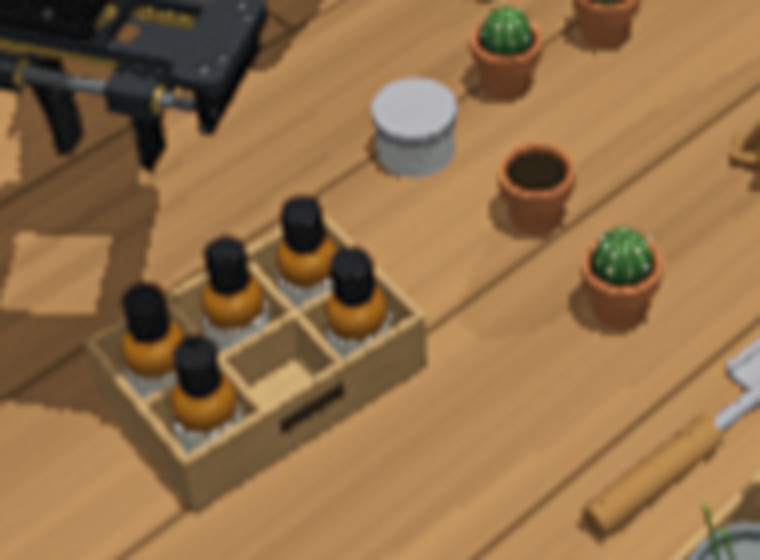

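```bash
python3 - <<'E'
from h import *
go([.6615,-.129,.18])
E
```

```text
t 27.05 tool shift mm [ 277.4 -159.7   63.2] yaw 30.59 w 0.0436
```

jog_arm --commands '[{"hand": 0, "translation": [15, -9, -6], "dr": [0, 0, 0]}, {"hand": -0.8, "translation": [40, -23, 0], "dr": [0, 0, 0]}, {"hand": -0.8, "translation": [40, -23, 0], "dr": [0, 0, 0]}, {"hand": -0.8, "translation": [40, -23, 0], "dr": [0, 0, 0]}, {"hand": -0.8, "translation": [40, -23, 20], "dr": [0, 0, 0]}, {"hand": -0.8, "translation": [40, -23, 20], "dr": [0, 0, 0]}, {"hand": -0.8, "translation": [40, -23, 20], "dr": [0, 0, 0]}, {"hand": -0.8, "translation": [22, -12, 0], "dr": [0, 0, 0]}, {"hand": -0.8, "translation": [0, 0, 0], "dr": [0, 0, 0]}, {"hand": -0.8, "translation": [0, 0, 0], "dr": [0, 0, 0]}]'

```text
time: 28.05
tool_pos: [0.6564, -0.1248, 0.1784]
tcp_rot: [[0.86, 0.51, -0.003], [0.51, -0.86, 0.001], [-0.002, -0.002, -1.0]]
wrist_force: [0.2, -0.3, 0.1]
width: 0.0783
```

```bash
python3 - <<'E'
from h import *
look([.6615,-.129,.05],"w9",60,5);go([.6615,-.129,.022])
E
```

```text
t 28.1 tool shift mm [  3.2   5.4 157. ] yaw 30.6 w 0.0781
```

View pics/w9.png

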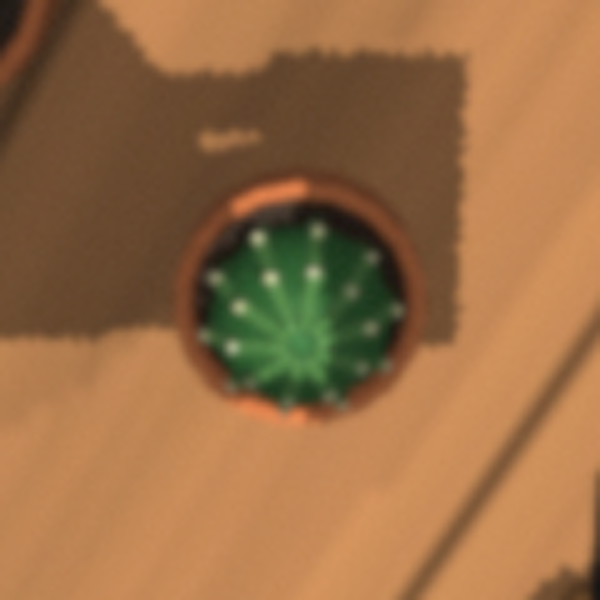

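```bash
python3 - <<'E'
from h import *
q=at(300,299,.05);print(q);go([q[0],q[1],.022])
E
```

```text
[ 0.6603 -0.1288  0.05  ]
t 28.1 tool shift mm [  2.3   4.6 157. ] yaw 30.6 w 0.0781
```

jog_arm --commands '[{"hand": -0.8, "translation": [2, 4.5, 25], "dr": [0, 0, 0]}, {"hand": -0.8, "translation": [0, 0, 35], "dr": [0, 0, 0]}, {"hand": -0.8, "translation": [0, 0, 20], "dr": [0, 0, 0]}, {"hand": -0.8, "translation": [0, 0, 0], "dr": [0, 0, 0]}, {"hand": -0.8, "translation": [0, 0, 0], "dr": [0, 0, 0]}]'

```text
time: 28.6
tool_pos: [0.6609, -0.1304, 0.1002]
tcp_rot: [[0.862, 0.507, -0.0], [0.507, -0.862, -0.0], [-0.0, 0.0, -1.0]]
wrist_force: [-0.1, 0.6, 0.9]
width: 0.0784
```

```bash
python3 - <<'E'
from h import *
go([.6605,-.1288,.022])
E
```

```text
t 28.6 tool shift mm [ 0.5 -1.6 78.2] yaw 30.47 w 0.0784
```

jog_arm --commands '[{"hand": -0.8, "translation": [0, -1, 25], "dr": [0, 0, 0]}, {"hand": -0.8, "translation": [0, 0, 30], "dr": [0, 0, 0]}, {"hand": -0.8, "translation": [0, 0, 15], "dr": [0, 0, 0]}, {"hand": -0.8, "translation": [0, 0, 8], "dr": [0, 0, 0]}, {"hand": -0.8, "translation": [0, 0, 0], "dr": [0, 0, 0]}, {"hand": 1, "translation": [0, 0, 0], "dr": [0, 0, 0]}, {"hand": 1, "translation": [0, 0, 0], "dr": [0, 0, 0]}, {"hand": 1, "translation": [0, 0, 0], "dr": [0, 0, 0]}, {"hand": 1, "translation": [0, 0, 0], "dr": [0, 0, 0]}, {"hand": 1, "translation": [0, 0, 0], "dr": [0, 0, 0]}]' --grip_force 20

```text
time: 29.6
tool_pos: [0.6612, -0.1284, 0.0227]
tcp_rot: [[0.861, 0.509, 0.001], [0.509, -0.861, -0.0], [0.001, 0.001, -1.0]]
wrist_force: [-0.3, 0.5, 3.7]
width: 0.0553
```

jog_arm --commands '[{"hand": 1, "translation": [0, 0, 0], "dr": [0, 0, 0]}, {"hand": 1, "translation": [0, 0, 0], "dr": [0, 0, 0]}]'

```text
time: 29.8
tool_pos: [0.6612, -0.1284, 0.0227]
tcp_rot: [[0.861, 0.509, 0.001], [0.509, -0.861, -0.0], [0.001, 0.001, -1.0]]
wrist_force: [-0.6, -0.4, 5.2]
width: 0.055
```

jog_arm --commands '[{"hand": 1, "translation": [0, 0, -8], "dr": [0, 0, 0]}, {"hand": 1, "translation": [0, 0, -15], "dr": [0, 0, 0]}, {"hand": 1, "translation": [0, 0, -30], "dr": [0, 0, 0]}, {"hand": 1, "translation": [0, 0, -40], "dr": [0, 0, 0]}, {"hand": 1, "translation": [0, 0, -40], "dr": [0, 0, 0]}, {"hand": 1, "translation": [0, 0, -40], "dr": [0, 0, 0]}, {"hand": 1, "translation": [0, 0, -20], "dr": [0, 0, 0]}, {"hand": 1, "translation": [0, 0, 0], "dr": [0, 0, 0]}]'

```text
time: 30.6
tool_pos: [0.663, -0.129, 0.22]
tcp_rot: [[0.861, 0.509, 0.009], [0.509, -0.861, -0.003], [0.006, 0.007, -1.0]]
wrist_force: [0.0, -0.1, -1.8]
width: 0.0554
```

```bash
cat >> h.py <<'E'
LC=np.array([.606,.1877]);LY=.531
def slot(s): return LC+s*np.array([-np.sin(LY),np.cos(LY)])
E
python3 - <<'E'
from h import *
c=bot.capture("scene");im=c["image"][:,:,::-1]
cv2.imwrite("pics/s12.png",cv2.resize(im[90:290,150:380],None,fx=3,fy=3,interpolation=cv2.INTER_CUBIC))
print(slot(-.126));go([*slot(-.126),.21])
E
```

```text
[0.6698 0.0791]
t 30.65 tool shift mm [ 112.8 -174.4    6.9] yaw 30.58 w 0.0555
```

View pics/s12.png

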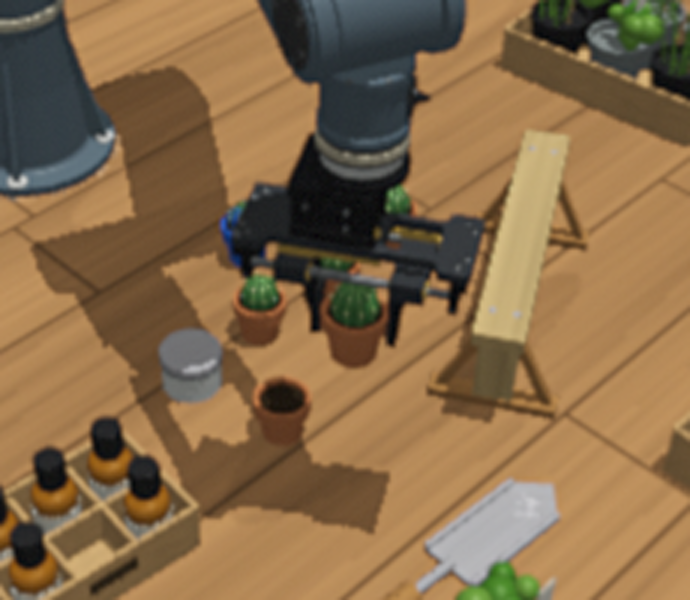

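jog_arm --commands '[{"hand": 1, "translation": [10, -15, 0], "dr": [0, 0, 0]}, {"hand": 1, "translation": [21, -32, 0], "dr": [0, 0, 0]}, {"hand": 1, "translation": [21, -32, 0], "dr": [0, 0, 0]}, {"hand": 1, "translation": [21, -32, 0], "dr": [0, 0, 0]}, {"hand": 1, "translation": [21, -32, 0], "dr": [0, 0, 0]}, {"hand": 1, "translation": [19, -31, 0], "dr": [0, 0, 0]}, {"hand": 1, "translation": [0, 0, 0], "dr": [0, 0, 0]}, {"hand": 1, "translation": [0, 0, 0], "dr": [0, 0, 0]}, {"hand": 1, "translation": [0, 0, 0], "dr": [0, 0, 0]}]'

```text
time: 31.55
tool_pos: [0.6685, 0.079, 0.2133]
tcp_rot: [[0.861, 0.509, -0.003], [0.509, -0.861, -0.0], [-0.003, -0.001, -1.0]]
wrist_force: [-0.4, -0.1, -1.2]
width: 0.0553
```

```bash
python3 - <<'E'
from h import *
go([*slot(-.126),.1427])
c=wcap();cv2.imwrite("pics/w10.png",c["image"][:,:,::-1])
E
```

```text
t 31.55 tool shift mm [ 1.3  0.7 70.6] yaw 30.58 w 0.0553
```

View pics/w10.png

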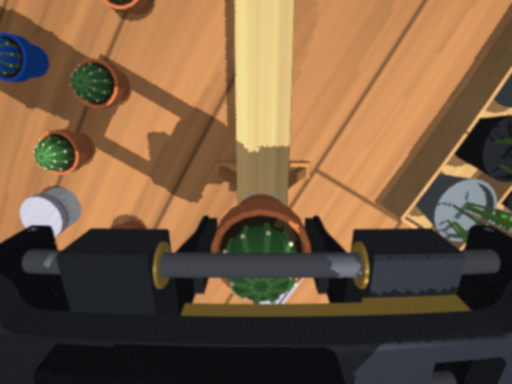

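```bash
cat >> h.py <<'E'
def ledge_edges(rows):
    s=bot.state();c=wcap();im=c["image"].astype(float);R=s["tcp_rot"]
    sat=im[:,:,1]-0.72*im[:,:,0]   # board is yellower than the table
    out=[]
    for v in rows:
        p=cv2.GaussianBlur(sat,(1,9),0)[v,205:320] if False else sat[v-2:v+3,205:320].mean(0)
        g=np.gradient(cv2.GaussianBlur(p.reshape(1,-1),(5,1),0).ravel())
        def sub(i):
            a,b,d=abs(g[i-1]),abs(g[i]),abs(g[i+1]);return i+.5*(a-d)/(a-2*b+d)
        l=sub(int(np.argmax(g[2:-2]))+2);r=sub(int(np.argmin(g[2:-2]))+2)
        q=onz(c,[(205+l,v),(205+r,v)],.12);m=q.mean(0)
        out.append([v,205+l,205+r,np.linalg.norm(q[1]-q[0])*1000,*(R.T@(m-s["tool_pos"])*1000)[:2],*m[:2], (m[:2]-LC)@np.array([np.cos(LY),np.sin(LY)])*1000])
    return np.array(out)
E
python3 - <<'E'
from h import *
print(ledge_edges([10,40,70,100,130,155]).round(3))
E
```

```text
[[  10.     234.109  292.982   48.893    1.738 -154.633    0.592    0.212
     0.146]
 [  40.     234.485  292.169   48.866    1.63  -131.145    0.603    0.192
     0.078]
 [  70.     235.125  291.293   48.645    1.61  -106.89     0.616    0.171
     0.098]
 [ 100.     235.044  290.394   49.12     1.261  -81.666    0.628    0.149
    -0.207]
 [ 130.     235.916  289.374   48.722    1.277  -55.253    0.642    0.127
    -0.147]
 [ 155.     235.396  288.495   49.571    0.698  -32.165    0.653    0.106
    -0.687]]
```

jog_arm --commands '[{"hand": 1, "translation": [1.2, 0.7, 20], "dr": [0, 0, 0]}, {"hand": 1, "translation": [0, 0, 25], "dr": [0, 0, 0]}, {"hand": 1, "translation": [0, 0, 12], "dr": [0, 0, 0]}, {"hand": 1, "translation": [0, 0, 6], "dr": [0, 0, 0]}, {"hand": 1, "translation": [0, 0, 0], "dr": [0, 0, 0]}, {"hand": 1, "translation": [0, 0, 0], "dr": [0, 0, 0]}, {"hand": 1, "translation": [0, 0, 0], "dr": [0, 0, 0]}]'

```text
time: 32.35
tool_pos: [0.6718, 0.079, 0.1532]
tcp_rot: [[0.861, 0.509, 0.002], [0.509, -0.861, -0.0], [0.002, 0.001, -1.0]]
wrist_force: [0.0, 0.1, -1.3]
width: 0.0555
```

```bash
python3 - <<'E'
from h import *
go([*slot(-.126),.1427])
E
```

```text
t 32.35 tool shift mm [-1.7 -1.1 10.5] yaw 30.57 w 0.0555
```

jog_arm --commands '[{"hand": 1, "translation": [-1.5, -1, 3], "dr": [0, 0, 0]}, {"hand": 1, "translation": [0, 0, 2], "dr": [0, 0, 0]}, {"hand": 1, "translation": [0, 0, 2], "dr": [0, 0, 0]}, {"hand": 1, "translation": [0, 0, 1], "dr": [0, 0, 0]}, {"hand": 1, "translation": [0, 0, 0], "dr": [0, 0, 0]}, {"hand": 1, "translation": [0, 0, 0], "dr": [0, 0, 0]}, {"hand": 1, "translation": [0, 0, 0], "dr": [0, 0, 0]}, {"hand": 1, "translation": [0, 0, 0], "dr": [0, 0, 0]}]'

```text
time: 33.15
tool_pos: [0.6692, 0.0791, 0.144]
tcp_rot: [[0.861, 0.509, 0.0], [0.509, -0.861, -0.0], [0.0, 0.0, -1.0]]
wrist_force: [0.8, -0.3, -1.8]
width: 0.0552
```

```bash
python3 - <<'E'
from h import *
go([*slot(-.126),.1427])
E
```

```text
t 33.15 tool shift mm [0.5 0.4 1.3] yaw 30.57 w 0.0552
```

jog_arm --commands '[{"hand": 1, "translation": [0.5, 0, 1], "dr": [0, 0, 0]}, {"hand": 1, "translation": [0, 0, 0.3], "dr": [0, 0, 0]}, {"hand": 1, "translation": [0, 0, 0], "dr": [0, 0, 0]}]'

```text
time: 33.45
tool_pos: [0.6697, 0.0794, 0.1428]
tcp_rot: [[0.861, 0.509, 0.0], [0.509, -0.861, 0.0], [0.0, 0.0, -1.0]]
wrist_force: [-0.6, -0.1, -0.1]
width: 0.0556
```

jog_arm --commands '[{"hand": 1, "translation": [0, 0, 0.4], "dr": [0, 0, 0]}, {"hand": -0.8, "translation": [0, 0, 0], "dr": [0, 0, 0]}, {"hand": -0.8, "translation": [0, 0, 0], "dr": [0, 0, 0]}, {"hand": -0.8, "translation": [0, 0, 0], "dr": [0, 0, 0]}, {"hand": -0.8, "translation": [0, 0, 0], "dr": [0, 0, 0]}, {"hand": -0.8, "translation": [0, 0, 0], "dr": [0, 0, 0]}, {"hand": -0.8, "translation": [0, 0, -20], "dr": [0, 0, 0]}, {"hand": -0.8, "translation": [0, 0, -35], "dr": [0, 0, 0]}, {"hand": -0.8, "translation": [0, 0, -45], "dr": [0, 0, 0]}]'

```text
time: 34.35
tool_pos: [0.668, 0.0794, 0.2408]
tcp_rot: [[0.861, 0.509, -0.006], [0.509, -0.861, 0.0], [-0.005, -0.003, -1.0]]
wrist_force: [0.6, -0.2, -0.6]
width: 0.0782
```

```bash
python3 - <<'E'
from h import *
c=bot.capture("scene");im=c["image"][:,:,::-1]
cv2.imwrite("pics/s13.png",cv2.resize(im[90:290,150:380],None,fx=3,fy=3,interpolation=cv2.INTER_CUBIC))
go([.4395,-.027,.18])
E
```

```text
t 34.4 tool shift mm [-256.2  -27.9   68.7] yaw 30.59 w 0.0786
```

View pics/s13.png

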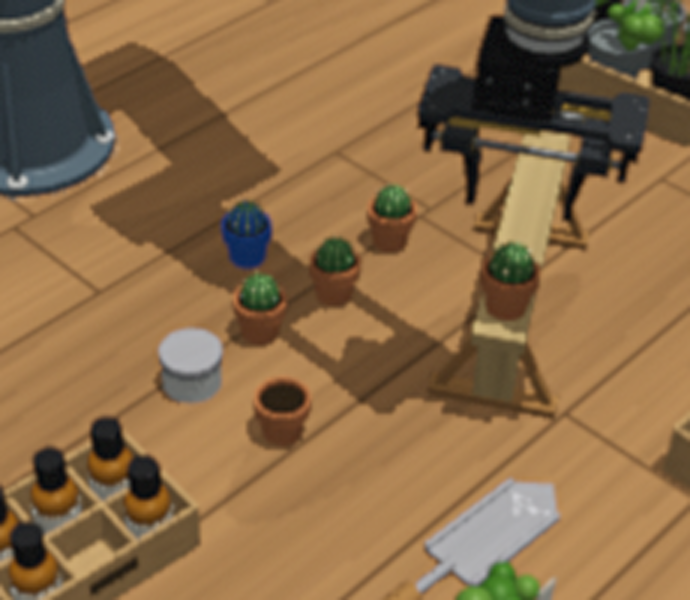

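jog_arm --commands '[{"hand": -0.8, "translation": [-20, -2, 0], "dr": [0, 0, 0]}, {"hand": -0.8, "translation": [-42, -5, 0], "dr": [0, 0, 0]}, {"hand": -0.8, "translation": [-42, -5, 0], "dr": [0, 0, 10]}, {"hand": -0.8, "translation": [-42, -5, 20], "dr": [0, 0, 0]}]'

```text
out of range: row 3 has 10, outside -0.15 to 0.15
```

Typo refused whole; resending.

jog_arm --commands '[{"hand": -0.8, "translation": [-20, -2, 0], "dr": [0, 0, 0]}, {"hand": -0.8, "translation": [-42, -5, 0], "dr": [0, 0, 0]}, {"hand": -0.8, "translation": [-42, -5, 10], "dr": [0, 0, 0]}, {"hand": -0.8, "translation": [-42, -5, 20], "dr": [0, 0, 0]}, {"hand": -0.8, "translation": [-42, -5, 20], "dr": [0, 0, 0]}, {"hand": -0.8, "translation": [-42, -4, 16], "dr": [0, 0, 0]}, {"hand": -0.8, "translation": [-26, -2, 0], "dr": [0, 0, 0]}, {"hand": -0.8, "translation": [0, 0, 0], "dr": [0, 0, 0]}, {"hand": -0.8, "translation": [0, 0, 0], "dr": [0, 0, 0]}, {"hand": -0.8, "translation": [0, 0, 0], "dr": [0, 0, 0]}]'

```text
time: 35.4
tool_pos: [0.4369, -0.027, 0.1768]
tcp_rot: [[0.861, 0.509, 0.003], [0.509, -0.861, -0.001], [0.002, 0.002, -1.0]]
wrist_force: [0.3, 0.0, -0.4]
width: 0.0783
```

```bash
python3 - <<'E'
from h import *
look([.4395,-.027,.05],"w11",60,5);go([.4395,-.027,.022])
E
```

```text
t 35.45 tool shift mm [  2.    1.2 154.7] yaw 30.61 w 0.0784
```

View pics/w11.png

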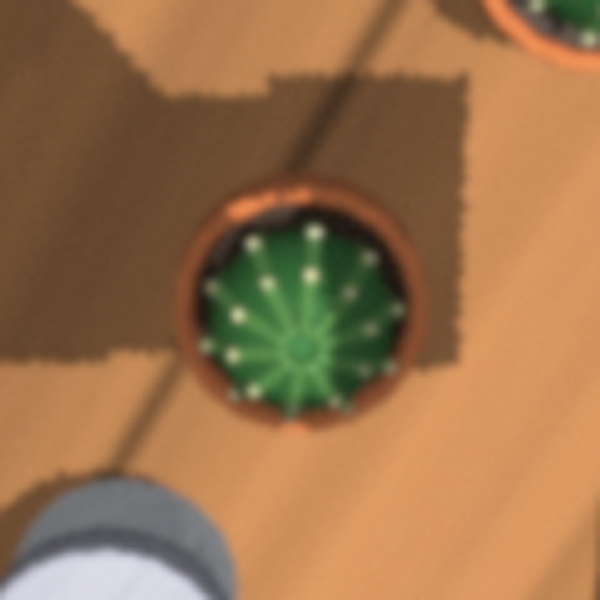

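```bash
python3 - <<'E'
from h import *
q=at(302,304,.05);print(q);go([q[0],q[1],.0225])
E
```

```text
[ 0.4385 -0.0272  0.05  ]
t 35.45 tool shift mm [  1.    0.9 154.2] yaw 30.61 w 0.0784
```

jog_arm --commands '[{"hand": -0.8, "translation": [1, 1, 25], "dr": [0, 0, 0]}, {"hand": -0.8, "translation": [0, 0, 35], "dr": [0, 0, 0]}, {"hand": -0.8, "translation": [0, 0, 20], "dr": [0, 0, 0]}, {"hand": -0.8, "translation": [0, 0, 0], "dr": [0, 0, 0]}, {"hand": -0.8, "translation": [0, 0, 0], "dr": [0, 0, 0]}, {"hand": -0.8, "translation": [0, 0, 0], "dr": [0, 0, 0]}]'

```text
time: 36.05
tool_pos: [0.4376, -0.0272, 0.0971]
tcp_rot: [[0.861, 0.509, 0.002], [0.509, -0.861, -0.001], [0.002, 0.002, -1.0]]
wrist_force: [-0.3, 0.2, -0.2]
width: 0.0784
```

```bash
python3 - <<'E'
from h import *
go([.4388,-.0272,.0225])
E
```

```text
t 36.05 tool shift mm [ 0.9  0.5 74.6] yaw 30.61 w 0.0784
```

jog_arm --commands '[{"hand": -0.8, "translation": [1, 0, 25], "dr": [0, 0, 0]}, {"hand": -0.8, "translation": [0, 0, 30], "dr": [0, 0, 0]}, {"hand": -0.8, "translation": [0, 0, 13], "dr": [0, 0, 0]}, {"hand": -0.8, "translation": [0, 0, 6], "dr": [0, 0, 0]}, {"hand": -0.8, "translation": [0, 0, 0], "dr": [0, 0, 0]}, {"hand": 1, "translation": [0, 0, 0], "dr": [0, 0, 0]}, {"hand": 1, "translation": [0, 0, 0], "dr": [0, 0, 0]}, {"hand": 1, "translation": [0, 0, 0], "dr": [0, 0, 0]}, {"hand": 1, "translation": [0, 0, 0], "dr": [0, 0, 0]}, {"hand": 1, "translation": [0, 0, 0], "dr": [0, 0, 0]}]' --grip_force 20

```text
time: 37.05
tool_pos: [0.4376, -0.0267, 0.0228]
tcp_rot: [[0.861, 0.509, 0.001], [0.509, -0.861, -0.0], [0.001, 0.001, -1.0]]
wrist_force: [-0.8, -0.3, 5.4]
width: 0.0554
```

jog_arm --commands '[{"hand": 1, "translation": [0, 0, 0], "dr": [0, 0, 0]}, {"hand": 1, "translation": [0, 0, 0], "dr": [0, 0, 0]}]'

```text
time: 37.25
tool_pos: [0.4376, -0.0267, 0.0228]
tcp_rot: [[0.861, 0.509, 0.001], [0.509, -0.861, -0.0], [0.001, 0.001, -1.0]]
wrist_force: [0.8, 1.3, 6.1]
width: 0.0553
```

jog_arm --commands '[{"hand": 1, "translation": [0, 0, -8], "dr": [0, 0, 0]}, {"hand": 1, "translation": [0, 0, -15], "dr": [0, 0, 0]}, {"hand": 1, "translation": [0, 0, -30], "dr": [0, 0, 0]}, {"hand": 1, "translation": [0, 0, -40], "dr": [0, 0, 0]}, {"hand": 1, "translation": [0, 0, -40], "dr": [0, 0, 0]}, {"hand": 1, "translation": [0, 0, -40], "dr": [0, 0, 0]}, {"hand": 1, "translation": [0, 0, -40], "dr": [0, 0, 0]}, {"hand": 1, "translation": [0, 0, -10], "dr": [0, 0, 0]}, {"hand": 1, "translation": [0, 0, 0], "dr": [0, 0, 0]}]'

```text
time: 38.15
tool_pos: [0.4376, -0.0267, 0.2467]
tcp_rot: [[0.861, 0.509, 0.004], [0.509, -0.861, -0.001], [0.003, 0.003, -1.0]]
wrist_force: [-0.1, -0.2, -1.7]
width: 0.0555
```

```bash
python3 - <<'E'
from h import *
c=bot.capture("scene");im=c["image"][:,:,::-1]
cv2.imwrite("pics/s14.png",cv2.resize(im[90:290,150:380],None,fx=3,fy=3,interpolation=cv2.INTER_CUBIC))
print(slot(-.042));go([*slot(-.042),.24])
E
```

```text
[0.6273 0.1515]
t 38.2 tool shift mm [254.8 -56.    5. ] yaw 30.57 w 0.0553
```

View pics/s14.png

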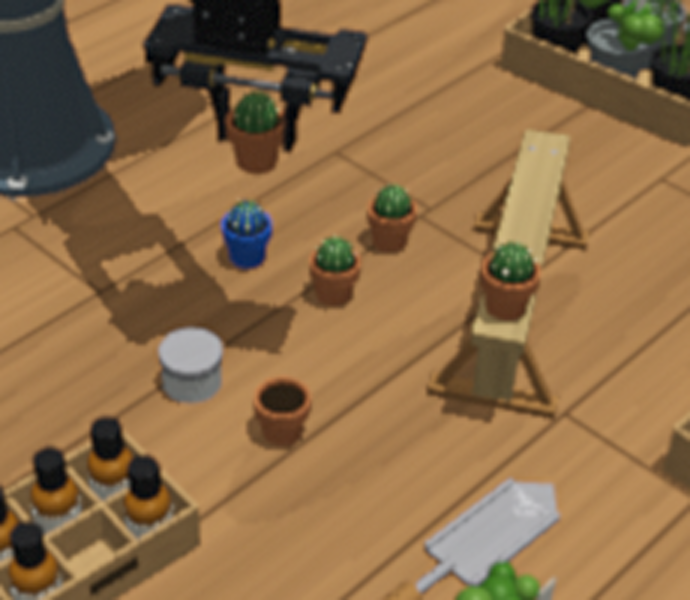

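jog_arm --commands '[{"hand": 1, "translation": [20, -5, 0], "dr": [0, 0, 0]}, {"hand": 1, "translation": [40, -9, 0], "dr": [0, 0, 0]}, {"hand": 1, "translation": [40, -9, 0], "dr": [0, 0, 0]}, {"hand": 1, "translation": [40, -9, 0], "dr": [0, 0, 0]}, {"hand": 1, "translation": [40, -9, 0], "dr": [0, 0, 0]}, {"hand": 1, "translation": [40, -9, 0], "dr": [0, 0, 0]}, {"hand": 1, "translation": [25, -5, 0], "dr": [0, 0, 0]}, {"hand": 1, "translation": [9, -1, 10], "dr": [0, 0, 0]}, {"hand": 1, "translation": [0, 0, 15], "dr": [0, 0, 0]}, {"hand": 1, "translation": [0, 0, 0], "dr": [0, 0, 0]}]'

```text
time: 39.2
tool_pos: [0.6234, 0.1501, 0.2147]
tcp_rot: [[0.861, 0.509, -0.012], [0.509, -0.861, -0.001], [-0.011, -0.005, -1.0]]
wrist_force: [-0.5, -0.4, -1.6]
width: 0.0557
```

jog_arm --commands '[{"hand": 1, "translation": [0, 0, 0], "dr": [0, 0, 0]}, {"hand": 1, "translation": [0, 0, 0], "dr": [0, 0, 0]}]'

```text
time: 39.4
tool_pos: [0.6268, 0.1501, 0.22]
tcp_rot: [[0.861, 0.508, -0.001], [0.508, -0.861, -0.0], [-0.001, -0.0, -1.0]]
wrist_force: [-0.2, -0.6, -0.2]
width: 0.0554
```

```bash
python3 - <<'E'
from h import *
go([*slot(-.042),.1428])
print(ledge_edges([40,70,100,130]).round(2)[:,3:])
E
```

```text
t 39.4 tool shift mm [ 1.1 -0.9 77.2] yaw 30.53 w 0.0554
[[  48.63    2.02 -132.38    0.56    0.27    0.63]
 [  48.5     1.9  -107.54    0.57    0.24    0.55]
 [  48.83    1.59  -81.71    0.59    0.22    0.28]
 [  48.52    1.55  -54.65    0.6     0.2     0.3 ]]
```

jog_arm --commands '[{"hand": 1, "translation": [1.2, -0.9, 20], "dr": [0, 0, 0]}, {"hand": 1, "translation": [0, 0, 25], "dr": [0, 0, 0]}, {"hand": 1, "translation": [0, 0, 12], "dr": [0, 0, 0]}, {"hand": 1, "translation": [0, 0, 8], "dr": [0, 0, 0]}, {"hand": 1, "translation": [0, 0, 0], "dr": [0, 0, 0]}, {"hand": 1, "translation": [0, 0, 0], "dr": [0, 0, 0]}, {"hand": 1, "translation": [0, 0, 0], "dr": [0, 0, 0]}, {"hand": 1, "translation": [0, 0, 0], "dr": [0, 0, 0]}]'

```text
time: 40.25
tool_pos: [0.6285, 0.1523, 0.1562]
tcp_rot: [[0.861, 0.509, 0.002], [0.509, -0.861, 0.0], [0.002, 0.001, -1.0]]
wrist_force: [-0.3, -0.2, -1.4]
width: 0.0554
```

```bash
python3 - <<'E'
from h import *
go([*slot(-.042),.1428])
E
```

```text
t 40.25 tool shift mm [-1.5  0.  13.4] yaw 30.58 w 0.0554
```

jog_arm --commands '[{"hand": 1, "translation": [-1, 0, 4], "dr": [0, 0, 0]}, {"hand": 1, "translation": [0, 0, 4], "dr": [0, 0, 0]}, {"hand": 1, "translation": [0, 0, 2], "dr": [0, 0, 0]}, {"hand": 1, "translation": [0, 0, 1], "dr": [0, 0, 0]}, {"hand": 1, "translation": [0, 0, 0], "dr": [0, 0, 0]}, {"hand": 1, "translation": [0, 0, 0], "dr": [0, 0, 0]}, {"hand": 1, "translation": [0, 0, 0], "dr": [0, 0, 0]}, {"hand": 1, "translation": [0, 0, 0], "dr": [0, 0, 0]}]'

```text
time: 41.05
tool_pos: [0.6271, 0.1517, 0.1443]
tcp_rot: [[0.861, 0.509, 0.0], [0.509, -0.861, 0.0], [0.0, 0.0, -1.0]]
wrist_force: [-0.5, 0.9, -0.8]
width: 0.0552
```

```bash
python3 - <<'E'
from h import *
go([*slot(-.042),.1428])
E
```

```text
t 41.05 tool shift mm [0.  0.3 1.5] yaw 30.57 w 0.0552
```

jog_arm --commands '[{"hand": 1, "translation": [0, 0, 1], "dr": [0, 0, 0]}, {"hand": 1, "translation": [0, 0, 0.7], "dr": [0, 0, 0]}, {"hand": 1, "translation": [0, 0, 0], "dr": [0, 0, 0]}, {"hand": 1, "translation": [0, 0, 0], "dr": [0, 0, 0]}, {"hand": -0.8, "translation": [0, 0, 0], "dr": [0, 0, 0]}, {"hand": -0.8, "translation": [0, 0, 0], "dr": [0, 0, 0]}, {"hand": -0.8, "translation": [0, 0, 0], "dr": [0, 0, 0]}, {"hand": -0.8, "translation": [0, 0, 0], "dr": [0, 0, 0]}, {"hand": -0.8, "translation": [0, 0, 0], "dr": [0, 0, 0]}]'

```text
time: 41.95
tool_pos: [0.627, 0.1517, 0.1424]
tcp_rot: [[0.861, 0.509, -0.0], [0.509, -0.861, -0.0], [-0.0, -0.0, -1.0]]
wrist_force: [1.1, 0.1, -0.3]
width: 0.0773
```

jog_arm --commands '[{"hand": -0.8, "translation": [0, 0, -20], "dr": [0, 0, 0]}, {"hand": -0.8, "translation": [0, 0, -35], "dr": [0, 0, 0]}, {"hand": -0.8, "translation": [0, 0, -45], "dr": [0, 0, 0]}]'

```text
time: 42.25
tool_pos: [0.6255, 0.1515, 0.2413]
tcp_rot: [[0.861, 0.509, -0.005], [0.509, -0.861, -0.0], [-0.005, -0.002, -1.0]]
wrist_force: [-0.4, -0.2, 0.0]
width: 0.0784
```

```bash
python3 - <<'E'
from h import *
c=bot.capture("scene");im=c["image"][:,:,::-1]
cv2.imwrite("pics/s15.png",cv2.resize(im[90:290,150:380],None,fx=3,fy=3,interpolation=cv2.INTER_CUBIC))
go([.452,.0705,.18])
E
```

```text
t 42.3 tool shift mm [-196.3  -21.1   69.3] yaw 30.59 w 0.0783
```

View pics/s15.png

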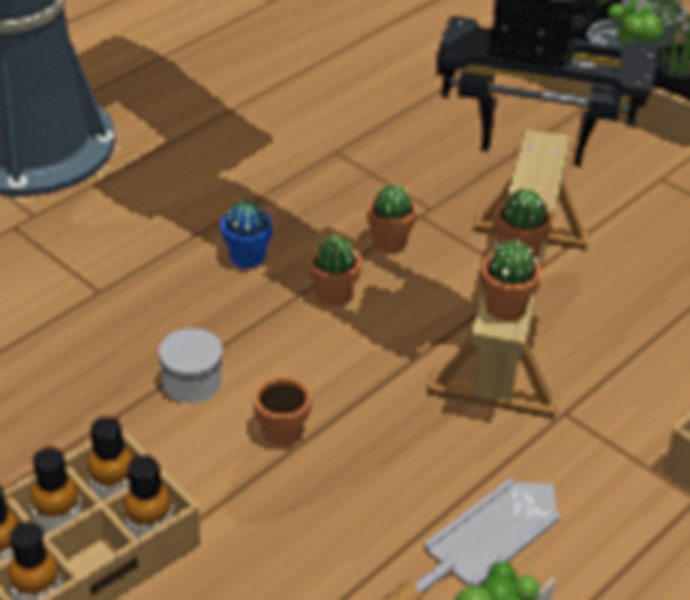

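Next, the cactus at (.452,.0705).

jog_arm --commands '[{"hand": -0.8, "translation": [-20, -2, 0], "dr": [0, 0, 0]}, {"hand": -0.8, "translation": [-40, -5, 0], "dr": [0, 0, 0]}, {"hand": -0.8, "translation": [-40, -5, 10], "dr": [0, 0, 0]}, {"hand": -0.8, "translation": [-40, -5, 20], "dr": [0, 0, 0]}, {"hand": -0.8, "translation": [-35, -3, 20], "dr": [0, 0, 0]}, {"hand": -0.8, "translation": [-20, -1, 17], "dr": [0, 0, 0]}, {"hand": -0.8, "translation": [0, 0, 0], "dr": [0, 0, 0]}, {"hand": -0.8, "translation": [0, 0, 0], "dr": [0, 0, 0]}, {"hand": -0.8, "translation": [0, 0, 0], "dr": [0, 0, 0]}]'

```text
time: 43.2
tool_pos: [0.4512, 0.0707, 0.1765]
tcp_rot: [[0.861, 0.509, 0.004], [0.509, -0.861, -0.0], [0.004, 0.002, -1.0]]
wrist_force: [0.9, -0.4, 0.5]
width: 0.0781
```

```bash
python3 - <<'E'
from h import *
look([.452,.0705,.05],"w12",60,5);go([.452,.0705,.022])
E
```

```text
t 43.25 tool shift mm [  0.2   0.4 154.5] yaw 30.6 w 0.0783
```

View pics/w12.png

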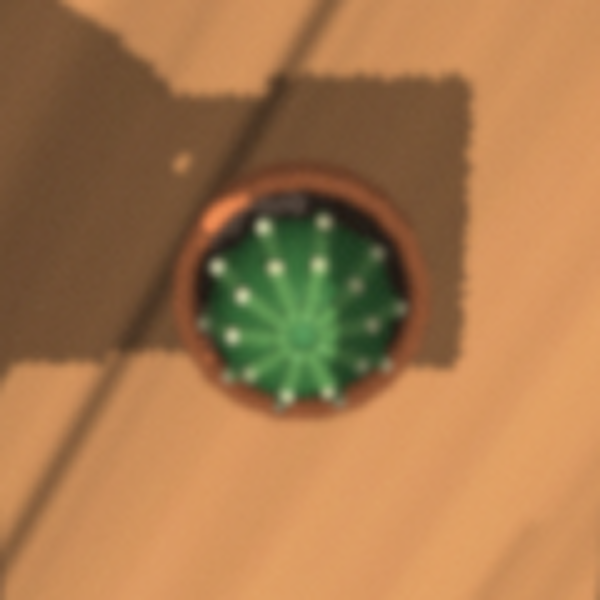

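```bash
python3 - <<'E'
from h import *
q=at(302,291,.05);print(q);go([q[0],q[1],.0225])
E
```

```text
[0.4505 0.0726 0.05  ]
t 43.25 tool shift mm [ -0.   -2.2 154. ] yaw 30.6 w 0.0783
```

jog_arm --commands '[{"hand": -0.8, "translation": [0, -2, 25], "dr": [0, 0, 0]}, {"hand": -0.8, "translation": [0, 0, 35], "dr": [0, 0, 0]}, {"hand": -0.8, "translation": [0, 0, 20], "dr": [0, 0, 0]}, {"hand": -0.8, "translation": [0, 0, 0], "dr": [0, 0, 0]}, {"hand": -0.8, "translation": [0, 0, 0], "dr": [0, 0, 0]}, {"hand": -0.8, "translation": [0, 0, 0], "dr": [0, 0, 0]}]'

```text
time: 43.85
tool_pos: [0.4489, 0.0724, 0.0966]
tcp_rot: [[0.861, 0.509, 0.003], [0.509, -0.861, -0.0], [0.003, 0.002, -1.0]]
wrist_force: [0.3, -0.1, -0.1]
width: 0.078
```

```bash
python3 - <<'E'
from h import *
go([.4506,.0724,.0225])
E
```

```text
t 43.85 tool shift mm [ 1.2  0.7 74.1] yaw 30.59 w 0.078
```

jog_arm --commands '[{"hand": -0.8, "translation": [1, 0.5, 25], "dr": [0, 0, 0]}, {"hand": -0.8, "translation": [0, 0, 30], "dr": [0, 0, 0]}, {"hand": -0.8, "translation": [0, 0, 13], "dr": [0, 0, 0]}, {"hand": -0.8, "translation": [0, 0, 6], "dr": [0, 0, 0]}, {"hand": -0.8, "translation": [0, 0, 0], "dr": [0, 0, 0]}, {"hand": 1, "translation": [0, 0, 0], "dr": [0, 0, 0]}, {"hand": 1, "translation": [0, 0, 0], "dr": [0, 0, 0]}, {"hand": 1, "translation": [0, 0, 0], "dr": [0, 0, 0]}, {"hand": 1, "translation": [0, 0, 0], "dr": [0, 0, 0]}, {"hand": 1, "translation": [0, 0, 0], "dr": [0, 0, 0]}]' --grip_force 20

```text
time: 44.85
tool_pos: [0.4493, 0.0724, 0.0221]
tcp_rot: [[0.861, 0.509, 0.002], [0.509, -0.861, -0.0], [0.002, 0.001, -1.0]]
wrist_force: [0.3, 1.7, 4.7]
width: 0.055
```

jog_arm --commands '[{"hand": 1, "translation": [0, 0, 0], "dr": [0, 0, 0]}, {"hand": 1, "translation": [0, 0, 0], "dr": [0, 0, 0]}]'

```text
time: 45.05
tool_pos: [0.4492, 0.0724, 0.0221]
tcp_rot: [[0.861, 0.509, 0.002], [0.509, -0.861, -0.0], [0.002, 0.001, -1.0]]
wrist_force: [-0.1, -0.2, 6.6]
width: 0.0553
```

jog_arm --commands '[{"hand": 1, "translation": [0, 0, -8], "dr": [0, 0, 0]}, {"hand": 1, "translation": [0, 0, -15], "dr": [0, 0, 0]}, {"hand": 1, "translation": [0, 0, -30], "dr": [0, 0, 0]}, {"hand": 1, "translation": [0, 0, -40], "dr": [0, 0, 0]}, {"hand": 1, "translation": [0, 0, -40], "dr": [0, 0, 0]}, {"hand": 1, "translation": [0, 0, -40], "dr": [0, 0, 0]}, {"hand": 1, "translation": [0, 0, -40], "dr": [0, 0, 0]}, {"hand": 1, "translation": [0, 0, -10], "dr": [0, 0, 0]}, {"hand": 1, "translation": [0, 0, 0], "dr": [0, 0, 0]}]'

```text
time: 45.95
tool_pos: [0.4489, 0.0724, 0.2459]
tcp_rot: [[0.861, 0.509, 0.003], [0.509, -0.861, -0.0], [0.003, 0.002, -1.0]]
wrist_force: [-0.1, -0.5, -2.1]
width: 0.0554
```

```bash
python3 - <<'E'
from h import *
c=bot.capture("scene");im=c["image"][:,:,::-1]
cv2.imwrite("pics/s16.png",cv2.resize(im[90:290,150:380],None,fx=3,fy=3,interpolation=cv2.INTER_CUBIC))
print(slot(.042));go([*slot(.042),.24])
E
```

```text
[0.5847 0.2239]
t 46.0 tool shift mm [195.  -60.7   4.2] yaw 30.58 w 0.0556
```

View pics/s16.png

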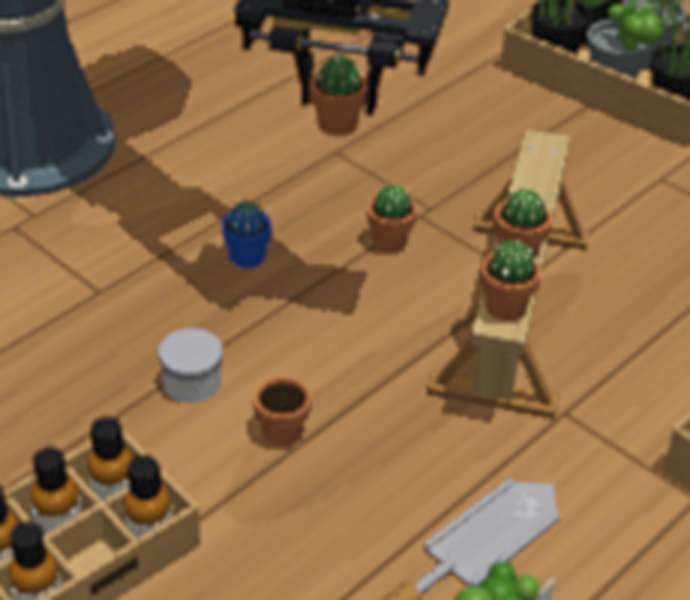

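jog_arm --commands '[{"hand": 1, "translation": [20, -6, 0], "dr": [0, 0, 0]}, {"hand": 1, "translation": [38, -12, 0], "dr": [0, 0, 0]}, {"hand": 1, "translation": [38, -12, 0], "dr": [0, 0, 0]}, {"hand": 1, "translation": [38, -12, 0], "dr": [0, 0, 0]}, {"hand": 1, "translation": [38, -12, 0], "dr": [0, 0, 0]}, {"hand": 1, "translation": [23, -7, 5], "dr": [0, 0, 0]}, {"hand": 1, "translation": [0, 0, 15], "dr": [0, 0, 0]}, {"hand": 1, "translation": [0, 0, 0], "dr": [0, 0, 0]}, {"hand": 1, "translation": [0, 0, 0], "dr": [0, 0, 0]}, {"hand": 1, "translation": [0, 0, 0], "dr": [0, 0, 0]}]'

```text
time: 47.0
tool_pos: [0.5848, 0.2236, 0.2238]
tcp_rot: [[0.861, 0.508, -0.002], [0.508, -0.861, -0.0], [-0.002, -0.001, -1.0]]
wrist_force: [-0.3, -0.6, -1.0]
width: 0.0548
```

```bash
python3 - <<'E'
from h import *
go([*slot(.042),.1425])
print(ledge_edges([80,100,130]).round(2)[:,3:])
E
```

```text
t 47.0 tool shift mm [ 0.3 -0.3 81.3] yaw 30.54 w 0.0548
[[ 48.32   1.2  -99.33   0.54   0.31   0.7 ]
 [ 48.83   1.07 -81.73   0.54   0.29   0.6 ]
 [ 48.34   1.12 -54.29   0.56   0.27   0.7 ]]
```

jog_arm --commands '[{"hand": 1, "translation": [0, 0, 20], "dr": [0, 0, 0]}, {"hand": 1, "translation": [0, 0, 28], "dr": [0, 0, 0]}, {"hand": 1, "translation": [0, 0, 15], "dr": [0, 0, 0]}, {"hand": 1, "translation": [0, 0, 6], "dr": [0, 0, 0]}, {"hand": 1, "translation": [0, 0, 0], "dr": [0, 0, 0]}, {"hand": 1, "translation": [0, 0, 0], "dr": [0, 0, 0]}, {"hand": 1, "translation": [0, 0, 0], "dr": [0, 0, 0]}, {"hand": 1, "translation": [0, 0, 0], "dr": [0, 0, 0]}]'

```text
time: 47.85
tool_pos: [0.5861, 0.2243, 0.1566]
tcp_rot: [[0.861, 0.509, 0.002], [0.509, -0.861, 0.0], [0.002, 0.001, -1.0]]
wrist_force: [-0.5, 0.5, -1.2]
width: 0.0554
```

```bash
python3 - <<'E'
from h import *
go([*slot(.042),.1425])
E
```

```text
t 47.85 tool shift mm [-1.3 -0.4 14.1] yaw 30.57 w 0.0554
```

jog_arm --commands '[{"hand": 1, "translation": [0, 0, 4], "dr": [0, 0, 0]}, {"hand": 1, "translation": [0, 0, 4], "dr": [0, 0, 0]}, {"hand": 1, "translation": [0, 0, 3], "dr": [0, 0, 0]}, {"hand": 1, "translation": [0, 0, 1], "dr": [0, 0, 0]}, {"hand": 1, "translation": [0, 0, 0], "dr": [0, 0, 0]}, {"hand": 1, "translation": [0, 0, 0], "dr": [0, 0, 0]}, {"hand": 1, "translation": [0, 0, 0], "dr": [0, 0, 0]}, {"hand": 1, "translation": [0, 0, 0], "dr": [0, 0, 0]}]'

```text
time: 48.65
tool_pos: [0.5855, 0.2241, 0.1437]
tcp_rot: [[0.861, 0.509, 0.0], [0.509, -0.861, 0.0], [0.0, 0.0, -1.0]]
wrist_force: [0.8, -0.2, -1.6]
width: 0.0551
```

```bash
python3 - <<'E'
from h import *
go([*slot(.042),.1425])
E
```

```text
t 48.65 tool shift mm [-0.8 -0.2  1.2] yaw 30.57 w 0.0551
```

jog_arm --commands '[{"hand": 1, "translation": [-0.3, 0, 1], "dr": [0, 0, 0]}, {"hand": 1, "translation": [0, 0, 0.6], "dr": [0, 0, 0]}, {"hand": 1, "translation": [0, 0, 0], "dr": [0, 0, 0]}, {"hand": 1, "translation": [0, 0, 0], "dr": [0, 0, 0]}, {"hand": -0.8, "translation": [0, 0, 0], "dr": [0, 0, 0]}, {"hand": -0.8, "translation": [0, 0, 0], "dr": [0, 0, 0]}, {"hand": -0.8, "translation": [0, 0, 0], "dr": [0, 0, 0]}, {"hand": -0.8, "translation": [0, 0, 0], "dr": [0, 0, 0]}, {"hand": -0.8, "translation": [0, 0, 0], "dr": [0, 0, 0]}]'

```text
time: 49.55
tool_pos: [0.5852, 0.224, 0.1418]
tcp_rot: [[0.861, 0.509, -0.0], [0.509, -0.861, -0.0], [-0.0, -0.0, -1.0]]
wrist_force: [-0.4, 0.9, -0.2]
width: 0.0774
```

jog_arm --commands '[{"hand": -0.8, "translation": [0, 0, -20], "dr": [0, 0, 0]}, {"hand": -0.8, "translation": [0, 0, -35], "dr": [0, 0, 0]}, {"hand": -0.8, "translation": [0, 0, -45], "dr": [0, 0, 0]}]'

```text
time: 49.85
tool_pos: [0.5837, 0.2236, 0.2408]
tcp_rot: [[0.861, 0.509, -0.005], [0.509, -0.861, -0.001], [-0.005, -0.002, -1.0]]
wrist_force: [0.4, 0.5, -0.2]
width: 0.078
```

```bash
python3 - <<'E'
from h import *
c=bot.capture("scene");im=c["image"][:,:,::-1]
cv2.imwrite("pics/s17.png",cv2.resize(im[90:290,150:380],None,fx=3,fy=3,interpolation=cv2.INTER_CUBIC))
go([.434,.181,.18])
E
```

```text
t 49.9 tool shift mm [-156.5  -41.4   68.8] yaw 30.59 w 0.0783
```

View pics/s17.png

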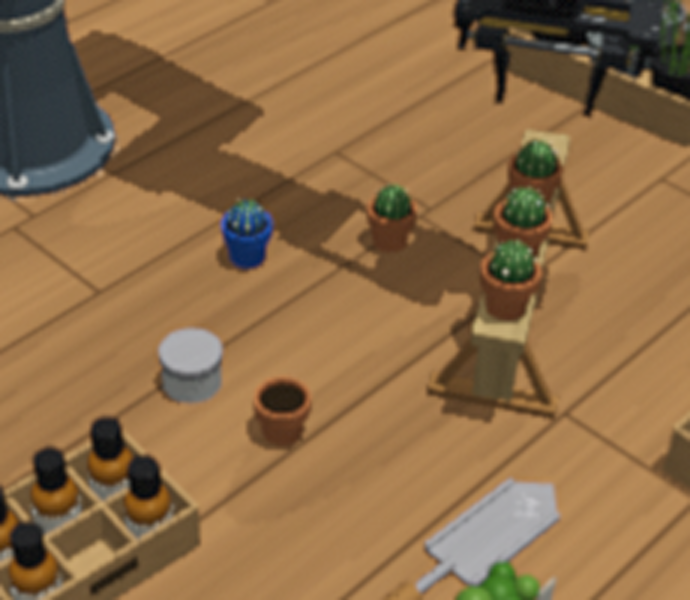

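jog_arm --commands '[{"hand": -0.8, "translation": [-20, -5, 0], "dr": [0, 0, 0]}, {"hand": -0.8, "translation": [-40, -11, 0], "dr": [0, 0, 0]}, {"hand": -0.8, "translation": [-40, -11, 0], "dr": [0, 0, 0]}, {"hand": -0.8, "translation": [-37, -10, 15], "dr": [0, 0, 0]}, {"hand": -0.8, "translation": [-18, -4, 25], "dr": [0, 0, 0]}, {"hand": -0.8, "translation": [0, 0, 25], "dr": [0, 0, 0]}, {"hand": -0.8, "translation": [0, 0, 0], "dr": [0, 0, 0]}, {"hand": -0.8, "translation": [0, 0, 0], "dr": [0, 0, 0]}, {"hand": -0.8, "translation": [0, 0, 0], "dr": [0, 0, 0]}]'

```text
time: 50.8
tool_pos: [0.4325, 0.1807, 0.1779]
tcp_rot: [[0.861, 0.509, 0.003], [0.509, -0.861, 0.0], [0.003, 0.001, -1.0]]
wrist_force: [-0.4, 0.2, 0.4]
width: 0.0783
```

```bash
python3 - <<'E'
from h import *
look([.434,.181,.05],"w13",60,5);go([.434,.181,.022])
E
```

```text
t 50.85 tool shift mm [  1.    0.4 156. ] yaw 30.58 w 0.0786
```

View pics/w13.png

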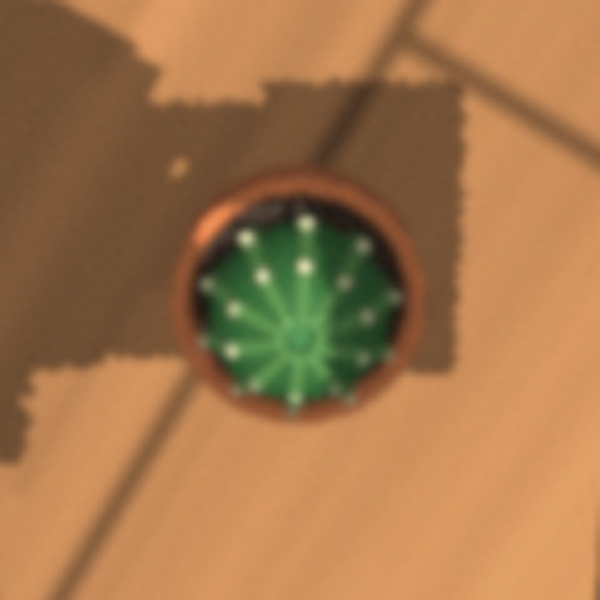

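```bash
python3 - <<'E'
from h import *
q=at(298,295,.05);print(q);go([q[0],q[1],.0225])
E
```

```text
[0.4319 0.1827 0.05  ]
t 50.85 tool shift mm [  0.1  -2.2 155.5] yaw 30.58 w 0.0786
```

jog_arm --commands '[{"hand": -0.8, "translation": [0.5, -2, 25], "dr": [0, 0, 0]}, {"hand": -0.8, "translation": [0, 0, 35], "dr": [0, 0, 0]}, {"hand": -0.8, "translation": [0, 0, 20], "dr": [0, 0, 0]}, {"hand": -0.8, "translation": [0, 0, 0], "dr": [0, 0, 0]}, {"hand": -0.8, "translation": [0, 0, 0], "dr": [0, 0, 0]}, {"hand": -0.8, "translation": [0, 0, 0], "dr": [0, 0, 0]}]'

```text
time: 51.45
tool_pos: [0.4316, 0.1827, 0.0982]
tcp_rot: [[0.861, 0.509, 0.003], [0.509, -0.861, 0.001], [0.003, 0.001, -1.0]]
wrist_force: [-1.1, -0.8, 0.7]
width: 0.0783
```

```bash
python3 - <<'E'
from h import *
go([.432,.1825,.0225])
E
```

```text
t 51.45 tool shift mm [ 0.   0.3 75.7] yaw 30.58 w 0.0783
```

jog_arm --commands '[{"hand": -0.8, "translation": [0, 0, 25], "dr": [0, 0, 0]}, {"hand": -0.8, "translation": [0, 0, 30], "dr": [0, 0, 0]}, {"hand": -0.8, "translation": [0, 0, 14], "dr": [0, 0, 0]}, {"hand": -0.8, "translation": [0, 0, 6.5], "dr": [0, 0, 0]}, {"hand": -0.8, "translation": [0, 0, 0], "dr": [0, 0, 0]}, {"hand": 1, "translation": [0, 0, 0], "dr": [0, 0, 0]}, {"hand": 1, "translation": [0, 0, 0], "dr": [0, 0, 0]}, {"hand": 1, "translation": [0, 0, 0], "dr": [0, 0, 0]}, {"hand": 1, "translation": [0, 0, 0], "dr": [0, 0, 0]}, {"hand": 1, "translation": [0, 0, 0], "dr": [0, 0, 0]}]' --grip_force 20

```text
time: 52.45
tool_pos: [0.431, 0.1826, 0.0221]
tcp_rot: [[0.861, 0.509, 0.002], [0.509, -0.861, 0.0], [0.002, 0.001, -1.0]]
wrist_force: [0.4, 1.2, 5.2]
width: 0.0548
```

jog_arm --commands '[{"hand": 1, "translation": [0, 0, 0], "dr": [0, 0, 0]}, {"hand": 1, "translation": [0, 0, 0], "dr": [0, 0, 0]}]'

```text
time: 52.65
tool_pos: [0.431, 0.1826, 0.022]
tcp_rot: [[0.861, 0.509, 0.002], [0.509, -0.861, 0.0], [0.002, 0.001, -1.0]]
wrist_force: [0.9, 0.3, 5.6]
width: 0.0549
```

jog_arm --commands '[{"hand": 1, "translation": [0, 0, -8], "dr": [0, 0, 0]}, {"hand": 1, "translation": [0, 0, -15], "dr": [0, 0, 0]}, {"hand": 1, "translation": [0, 0, -30], "dr": [0, 0, 0]}, {"hand": 1, "translation": [0, 0, -40], "dr": [0, 0, 0]}, {"hand": 1, "translation": [0, 0, -40], "dr": [0, 0, 0]}, {"hand": 1, "translation": [0, 0, -40], "dr": [0, 0, 0]}, {"hand": 1, "translation": [0, 0, -40], "dr": [0, 0, 0]}, {"hand": 1, "translation": [0, 0, -10], "dr": [0, 0, 0]}, {"hand": 1, "translation": [0, 0, 0], "dr": [0, 0, 0]}]'

```text
time: 53.55
tool_pos: [0.4307, 0.1825, 0.2459]
tcp_rot: [[0.861, 0.509, 0.004], [0.509, -0.861, 0.001], [0.003, 0.001, -1.0]]
wrist_force: [0.1, 0.6, -0.7]
width: 0.0557
```

```bash
python3 - <<'E'
from h import *
c=bot.capture("scene");im=c["image"][:,:,::-1]
cv2.imwrite("pics/s18.png",cv2.resize(im[60:260,150:380],None,fx=3,fy=3,interpolation=cv2.INTER_CUBIC))
print(slot(.126));go([*slot(.126),.24])
E
```

```text
[0.5422 0.2963]
t 53.6 tool shift mm [155.1 -40.9   4.1] yaw 30.57 w 0.0551
```

View pics/s18.png

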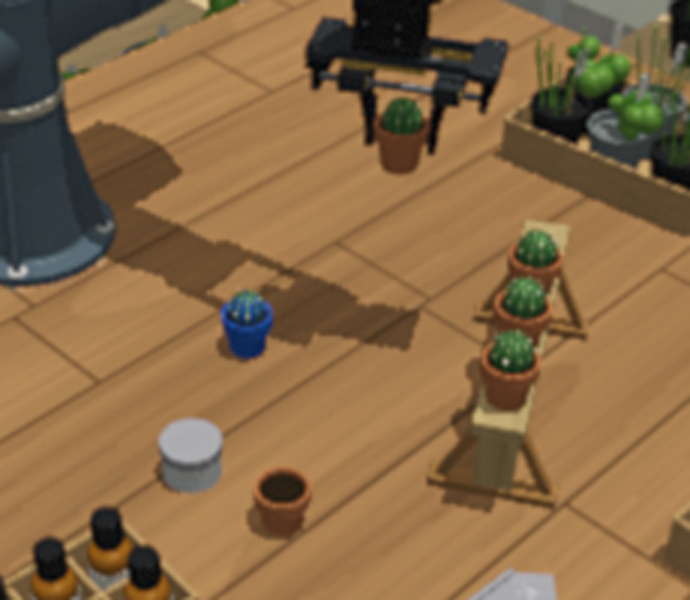

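jog_arm --commands '[{"hand": 1, "translation": [20, -5, 0], "dr": [0, 0, 0]}, {"hand": 1, "translation": [38, -10, 0], "dr": [0, 0, 0]}, {"hand": 1, "translation": [38, -10, 0], "dr": [0, 0, 0]}, {"hand": 1, "translation": [38, -10, 0], "dr": [0, 0, 0]}, {"hand": 1, "translation": [22, -6, 5], "dr": [0, 0, 0]}, {"hand": 1, "translation": [0, 0, 15], "dr": [0, 0, 0]}, {"hand": 1, "translation": [0, 0, 0], "dr": [0, 0, 0]}, {"hand": 1, "translation": [0, 0, 0], "dr": [0, 0, 0]}, {"hand": 1, "translation": [0, 0, 0], "dr": [0, 0, 0]}]'

```text
time: 54.5
tool_pos: [0.5431, 0.2966, 0.2237]
tcp_rot: [[0.861, 0.508, -0.002], [0.508, -0.861, -0.001], [-0.002, -0.0, -1.0]]
wrist_force: [-0.5, 0.5, -0.4]
width: 0.0556
```

```bash
python3 - <<'E'
from h import *
go([*slot(.126),.1425])
print(ledge_edges([150,165,175]).round(2)[:,3:])
c=wcap();cv2.imwrite("pics/w14.png",c["image"][:,:,::-1])
E
```

```text
t 54.5 tool shift mm [-0.7 -0.2 81.2] yaw 30.55 w 0.0556
[[ 49.61  -0.01 -35.19   0.53   0.33   0.61]
 [ 49.81   0.13 -20.38   0.53   0.31   0.79]
 [ 49.2   -0.1  -10.26   0.54   0.31   0.58]]
```

View pics/w14.png

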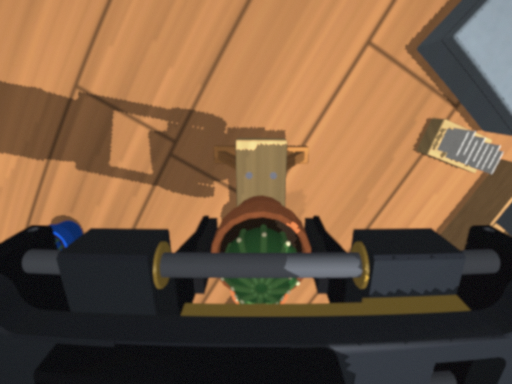

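jog_arm --commands '[{"hand": 1, "translation": [-0.8, 0, 20], "dr": [0, 0, 0]}, {"hand": 1, "translation": [0, 0, 28], "dr": [0, 0, 0]}, {"hand": 1, "translation": [0, 0, 15], "dr": [0, 0, 0]}, {"hand": 1, "translation": [0, 0, 6], "dr": [0, 0, 0]}, {"hand": 1, "translation": [0, 0, 0], "dr": [0, 0, 0]}, {"hand": 1, "translation": [0, 0, 0], "dr": [0, 0, 0]}, {"hand": 1, "translation": [0, 0, 0], "dr": [0, 0, 0]}, {"hand": 1, "translation": [0, 0, 0], "dr": [0, 0, 0]}]'

```text
time: 55.4
tool_pos: [0.5437, 0.2969, 0.1565]
tcp_rot: [[0.861, 0.509, 0.002], [0.509, -0.861, 0.001], [0.002, 0.0, -1.0]]
wrist_force: [0.5, -1.0, -1.1]
width: 0.0555
```

```bash
python3 - <<'E'
from h import *
go([*slot(.126),.1422])
E
```

```text
t 55.4 tool shift mm [-1.5 -0.3 14.3] yaw 30.57 w 0.0555
```

jog_arm --commands '[{"hand": 1, "translation": [-0.4, 0, 4], "dr": [0, 0, 0]}, {"hand": 1, "translation": [0, 0, 4], "dr": [0, 0, 0]}, {"hand": 1, "translation": [0, 0, 3], "dr": [0, 0, 0]}, {"hand": 1, "translation": [0, 0, 1], "dr": [0, 0, 0]}, {"hand": 1, "translation": [0, 0, 0], "dr": [0, 0, 0]}, {"hand": 1, "translation": [0, 0, 0], "dr": [0, 0, 0]}, {"hand": 1, "translation": [0, 0, 0], "dr": [0, 0, 0]}, {"hand": 1, "translation": [0, 0, 0], "dr": [0, 0, 0]}]'

```text
time: 56.2
tool_pos: [0.5428, 0.2965, 0.1435]
tcp_rot: [[0.861, 0.509, 0.0], [0.509, -0.861, 0.0], [0.0, 0.0, -1.0]]
wrist_force: [-0.0, 0.5, -1.7]
width: 0.0555
```

```bash
python3 - <<'E'
from h import *
go([*slot(.126),.1422])
E
```

```text
t 56.2 tool shift mm [-0.6 -0.2  1.3] yaw 30.57 w 0.0555
```

jog_arm --commands '[{"hand": 1, "translation": [0, 0, 1], "dr": [0, 0, 0]}, {"hand": 1, "translation": [0, 0, 0.7], "dr": [0, 0, 0]}, {"hand": 1, "translation": [0, 0, 0], "dr": [0, 0, 0]}, {"hand": 1, "translation": [0, 0, 0], "dr": [0, 0, 0]}, {"hand": -0.8, "translation": [0, 0, 0], "dr": [0, 0, 0]}, {"hand": -0.8, "translation": [0, 0, 0], "dr": [0, 0, 0]}, {"hand": -0.8, "translation": [0, 0, 0], "dr": [0, 0, 0]}, {"hand": -0.8, "translation": [0, 0, 0], "dr": [0, 0, 0]}, {"hand": -0.8, "translation": [0, 0, 0], "dr": [0, 0, 0]}]'

```text
time: 57.1
tool_pos: [0.5427, 0.2964, 0.1416]
tcp_rot: [[0.861, 0.509, -0.0], [0.509, -0.861, -0.0], [-0.0, -0.0, -1.0]]
wrist_force: [-0.5, 0.1, -0.3]
width: 0.0774
```

jog_arm --commands '[{"hand": -0.8, "translation": [0, 0, -20], "dr": [0, 0, 0]}, {"hand": -0.8, "translation": [0, 0, -35], "dr": [0, 0, 0]}, {"hand": -0.8, "translation": [0, 0, -45], "dr": [0, 0, 0]}, {"hand": -0.8, "translation": [0, 0, -45], "dr": [0, 0, 0]}, {"hand": -0.8, "translation": [0, 0, -45], "dr": [0, 0, 0]}, {"hand": -0.8, "translation": [10, 40, -30], "dr": [0, 0, 0]}, {"hand": -0.8, "translation": [10, 40, -30], "dr": [0, 0, 0]}, {"hand": -0.8, "translation": [0, 40, 0], "dr": [0, 0, 0]}, {"hand": -0.8, "translation": [0, 0, 0], "dr": [0, 0, 0]}]'

```text
time: 58.0
tool_pos: [0.6229, 0.1999, 0.3913]
tcp_rot: [[0.864, 0.504, 0.004], [0.504, -0.864, -0.002], [0.002, 0.004, -1.0]]
wrist_force: [0.1, 0.1, -0.4]
width: 0.0778
```

jog_arm --commands '[{"hand": -0.8, "translation": [0, 0, 0], "dr": [0, 0, 0]}, {"hand": -0.8, "translation": [0, 0, 0], "dr": [0, 0, 0]}, {"hand": -0.8, "translation": [0, 0, 0], "dr": [0, 0, 0]}]'

```text
time: 58.3
tool_pos: [0.6189, 0.2055, 0.3901]
tcp_rot: [[0.86, 0.51, -0.001], [0.51, -0.86, 0.0], [-0.001, -0.001, -1.0]]
wrist_force: [-0.6, -0.5, 0.3]
width: 0.0786
```

```bash
python3 - <<'E'
from h import *;import pickle
c=wcap();pickle.dump(c,open("wf.pkl","wb"));im=c["image"][:,:,::-1]
cv2.imwrite("pics/wf.png",im)
c=bot.capture("scene");im=c["image"][:,:,::-1]
cv2.imwrite("pics/sf.png",cv2.resize(im[90:310,120:380],None,fx=2.7,fy=2.7,interpolation=cv2.INTER_CUBIC))
go([.6,.18,.4])
E
```

```text
t 58.4 tool shift mm [-29.4  12.2  -9.7] yaw 30.67 w 0.0783
```

View pics/wf.png

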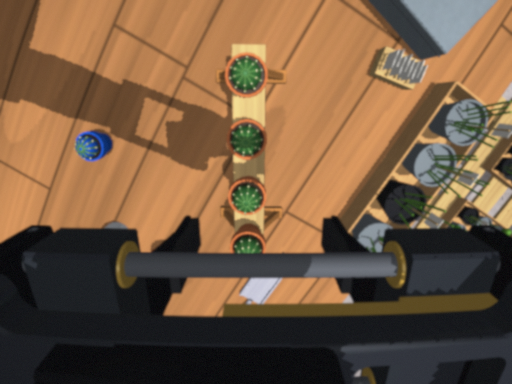

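View pics/sf.png

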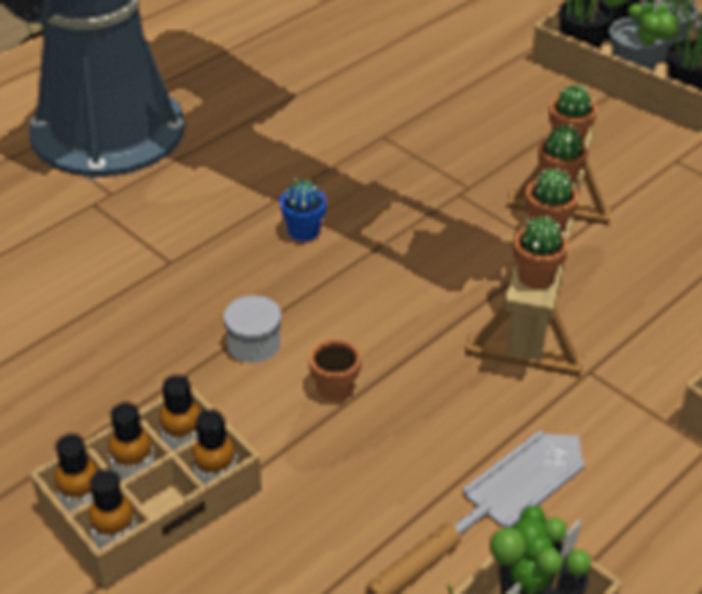

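jog_arm --commands '[{"hand": -0.8, "translation": [-40, 25, 0], "dr": [0, 0, 0]}, {"hand": -0.8, "translation": [-40, 25, 0], "dr": [0, 0, 0]}, {"hand": -0.8, "translation": [-40, 25, 0], "dr": [0, 0, 0]}, {"hand": -0.8, "translation": [-40, 25, 0], "dr": [0, 0, 0]}, {"hand": -0.8, "translation": [-20, 40, 0], "dr": [0, 0, 0]}, {"hand": -0.8, "translation": [0, 40, 0], "dr": [0, 0, 0]}, {"hand": -0.8, "translation": [0, 40, 0], "dr": [0, 0, 0]}, {"hand": -0.8, "translation": [0, 40, 0], "dr": [0, 0, 0]}, {"hand": -0.8, "translation": [0, 0, 0], "dr": [0, 0, 0]}, {"hand": -0.8, "translation": [0, 0, 0], "dr": [0, 0, 0]}]'

```text
time: 59.4
tool_pos: [0.597, -0.111, 0.3899]
tcp_rot: [[0.861, 0.508, -0.001], [0.508, -0.861, 0.001], [-0.001, -0.002, -1.0]]
wrist_force: [0.0, 0.9, -1.1]
width: 0.0783
```

```bash
python3 - <<'E'
from h import *
t=bot.capture("top");k=5;x0,y0=105,135
im=cv2.resize(t["image"][y0:y0+95,x0:x0+130,::-1],None,fx=k,fy=k,interpolation=cv2.INTER_CUBIC)
cl=im.copy()
def dr(pts):
    uv=((P(t,pts)-[x0,y0]+.5)*k-.5).astype(int);cv2.polylines(im,[uv.reshape(-1,1,2)],True,(255,0,0),1)
a=np.linspace(0,2*np.pi,60)
for s in (-.126,-.042,.042,.126):
    q=slot(s);dr(np.c_[q[0]+.028*np.cos(a),q[1]+.028*np.sin(a),np.full(60,.17)])
u=np.array([np.cos(LY),np.sin(LY)])*.025
dr([[*(slot(.17)-u),.12],[*(slot(.17)+u),.12],[*(slot(-.17)+u),.12],[*(slot(-.17)-u),.12]])
cv2.imwrite("pics/tf.png",im)
cv2.imwrite("pics/tf2.png",t["image"][:,:,::-1])
E
```

```text
(no output)
```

View pics/tf.png

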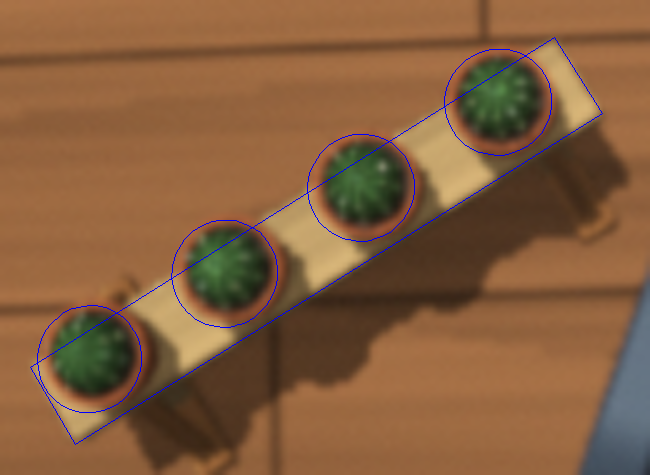

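View pics/tf2.png

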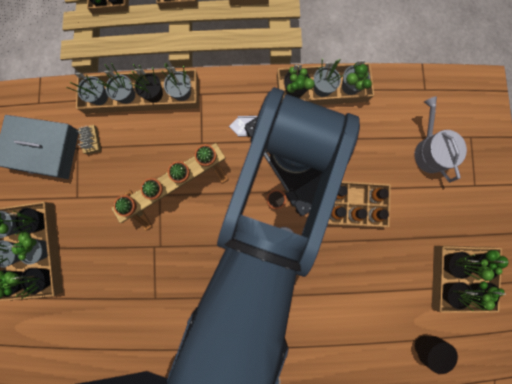

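```bash
python3 -c "
from bench import bot
print(bot.state()['time'],bot.sign_off())"
```

```text
the job is handed in; nothing more can be done
59.45 None
```

The changeover is done and handed in at 59.5 s.

- **Bottles:** All three from the ledge now stand upright in the carton, one to a cell, beside the two already there. The carton stayed where it was; its outline still matched in the top view just before the last bottle went in.
- **Cacti:** All four terracotta-potted cacti stand upright in one row on the ledge. I planned 84 mm between pot centres, which leaves gaps of about 28 mm.
- **Left alone:** The blue look-alike, the empty pot, the tin and the trowel were not touched.

**Last checks:**
- In the final top view, the planned pot circles and board outline matched the picture. The pots were centred across the board and about 2–3 mm off their planned spots along it, still clear of both ends.
- The top and wrist cameras disagreed by up to about 6 mm on the bottle caps along the board, so I checked each cap up close before gripping it.
- I sent one move with a mistyped turn value. It was refused whole, so nothing moved.
- No check failed, and the gripper was clear of everything at hand-in.

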